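# Swap the weighing dish in the blocked desiccator drawer

## Task

The dish on the balance has been weighed and must go back into the desiccator, onto the free place in its drawer, and the dish now in the drawer must be put on the middle of the balance pan. Two bottles stand in the way of the drawer: before opening it, move both into the steel side tray, standing upright; once the dishes are swapped push the drawer fully shut and put the bottles back in the white tray, each where it stood. Keep bottles upright and dishes level throughout.

Things in the scene. Friction and masses are not known exactly. Their poses are not given: they have to be found in the camera images.
- white_bottle_mid (a point): White screw-cap bottle with a blue cap, 58 mm across, 118 mm tall, about 0.15 kg; the point is on its axis half-way up (59 mm above its foot). The round cap, 36 mm across, is its top 17 mm, easy to grip from above; below it is the shoulder. z points up along the bottle.
- blue_bottle_mid (a point): Blue screw-cap bottle with a white cap, 50 mm across, 105 mm tall, about 0.12 kg; the point is on its axis half-way up (52.5 mm above its foot). The round cap, 32 mm across, is its top 15 mm; below it is the shoulder. z points up along the bottle.
- weighed_dish_mid (a point): Clear lidded petri dish that lies on the balance pan at the start, 57 mm across where the fingers meet it (62 mm at the lid), 10 mm high there; the point is on its axis 5 mm above its underside. z points up when it lies flat.
- next_dish_mid (a point): Clear lidded petri dish that lies in the desiccator drawer at the start (seen through the clear roof), 55 mm across where the fingers meet it (60 mm at the lid), 10 mm high there; the point is on its axis 5 mm above its underside. z points up when it lies flat.
- drawer (a joint): How far the desiccator drawer is pulled out, in m: 0 is fully shut, 0.13 is the stop. It runs lightly (about 1 N) and stays where it is left. The desiccator is a clear acrylic case, 170 mm wide, 138 mm deep and 91 mm high with a fixed roof, fixed to the bench. The drawer is its front panel (164 mm wide, from 23 to 85 mm above the bench) with a perforated dark steel plate behind it, 150 mm wide and 118 mm deep, its top 32 mm above the bench, open at both sides.
- drawer_handle (a point): Middle of the drawer's steel bar handle; it moves with the drawer. The bar is horizontal along this point's y, 85 mm long, about 10 mm thick, 62 mm above the bench; its axis stands 35 mm out from the panel, so a finger fits behind it from above. x points into the desiccator: pull the drawer straight along -x.
- free_place (a point): Middle of the free place for a dish on the drawer's steel plate (on the plate's top face), marked by a thin white ring 66 mm across; it moves with the drawer, 60 mm behind the inner face of the panel and 37 mm to the right of the drawer's middle line as seen by the robot; the other dish lies 74 mm to the left of it (+y). Axes as for the handle.
- pan (a point): Middle of the top face of the balance's round steel pan, 92 mm across, 44 mm above the bench. The balance is 116 mm wide, 124 mm deep, 34 mm high, white, fixed to the bench, with a dark display in front of the pan.
- side_tray: Open flat tray of bare steel fixed to the bench, 102 mm deep (its x), 170 mm long (its y); floor 3 mm and rim 14 mm above the bench; origin under its middle, on the bench. The bottles fit in side by side along y (say 42 mm either side of the middle). Behind tray and balance stands the photometer, a fixed box 187 mm high (screen 221), front at x = 0.507, left side at y = 0.025 m.
- spill_tray: Open flat tray of white plastic in front of the drawer, 96 mm deep (its x) and 156 mm wide (its y), fixed to the bench, floor 3 mm and rim 12 mm above the bench, so the drawer passes over it; origin under its middle. At the start the two bottles stand in it side by side, about 38 mm either side of the middle, and block the drawer.
Not all that is in view belongs to the job. What is shaped like the part that bears blue_bottle_mid but orange is not meant.

How it is judged:
On the way, in this order (a step that is already met when the one before it is completed fails the run):
1. both bottles stand upright in the steel side tray while the drawer is still shut (x of white_bottle_mid in the frame of side_tray between -0.04 and 0.04 m and y of white_bottle_mid in the frame of side_tray between -0.07 and 0.07 m and x of blue_bottle_mid in the frame of side_tray between -0.04 and 0.04 m and y of blue_bottle_mid in the frame of side_tray between -0.07 and 0.07 m and height (world z) of white_bottle_mid below 0.068 m and height (world z) of blue_bottle_mid below 0.0615 m and angle between each of white_bottle_mid, blue_bottle_mid's own z axis and vertical below 0.1 rad and value of joint drawer below 0.03 m), for 0.2 s.
2. the drawer is pulled out (value of joint drawer above 0.09 m), for 0.1 s.
3. the dishes are swapped: the weighed one on the free place in the open drawer, the other on the pan (distance between weighed_dish_mid and free_place below 0.021 m and distance between next_dish_mid and pan below 0.016 m and value of joint drawer above 0.06 m), for 0.2 s.
At the end, for the whole second after the job is handed in: Drawer fully shut (within 6 mm); weighed dish flat on the formerly free place in it (within 20 mm of its middle), the other dish flat on the pan (within 15 mm of its middle); each bottle upright in the white tray within 20 mm of where it stood at the start; all released and at rest (value of joint drawer below 0.006 m and horizontal distance between weighed_dish_mid and free_place below 0.02 m and angle between each of weighed_dish_mid, next_dish_mid, white_bottle_mid, blue_bottle_mid's own z axis and vertical below 0.08 rad and z of weighed_dish_mid in the frame of free_place below 0.008 m and horizontal distance between next_dish_mid and pan below 0.015 m and z of next_dish_mid in the frame of pan below 0.008 m and distance of each of white_bottle_mid, blue_bottle_mid from where it was at the start of the episode below 0.02 m and height (world z) of white_bottle_mid below 0.065 m and height (world z) of blue_bottle_mid below 0.0585 m); the robot touches nothing.
It fails at once if a bottle is tipped (angle between any of white_bottle_mid, blue_bottle_mid's own z axis and vertical above 0.5 rad).
It fails at once if a dish is tipped (angle between any of weighed_dish_mid, next_dish_mid's own z axis and vertical above 0.4 rad).
It also fails if it takes over 150 s, if anything falls off the work surface, if the arm or the gripper's body presses on something with over 40 N, if the wrist force passes 120 N, or if a joint passes its speed limit or range.

## Robot

A 6-joint arm with a two-finger parallel gripper is mounted at the origin on a cart in front of the work surface, level with it; the furniture and walls round the work are solid. World frame = base frame: x ahead of the robot, y to its left, z up, the work surface at z = 0. Lengths are in m, angles in rad, forces in N, time in s.
With the tool pointing down it reaches from about 0.35 to 0.775 m from the base axis. Payload 7.3 kg.
Tool frame: the origin (TCP) lies at the very end of the fingers, on their centre line; the grasp point (between the pads) lies 19 mm behind it; x points along the fingers, y is the direction in which the jaws open and shut, and the axes are right-handed (so a half turn about x gives the same grasp; the last joint's range is limited). The gripper opens to 92 mm and grips with 3 to 60 N. Pads are 19 mm wide; open, the fingers measure 130 mm over their backs; the gripper's body (75 mm by 190 mm) begins 47 mm behind the grasp point.
Start: joints at [-1.308, 0.342, 1.524, -0, 1.275, -0.146], TCP at [0.209, -0.482, 0.202] pointing down, gripper open.
Joint ranges: [-2.53, 2.53], [-0.77, 2.02], [0.04, 2.7], [-1, 4.14], [0.28, 2.66], [-3.11, 3.11]. Speed limits (rad/s): [2.57, 2.57, 3.14, 3.14, 3.14, 3.14].

## Interface

Orientations are given as [roll, pitch, yaw] about the fixed x, y, z axes, in that order (R = Rz(yaw) Ry(pitch) Rx(roll)).
In Python, from cell import robot gives the robot as it stands.
- The arm moves only by the tool play_rows, never from a script. Its argument "moves" is a list that holds one entry, the list of rows, each a list of 5 numbers: the shift along the tool's x, y, z in m, then the turn about the tool's x in degrees, then the opening, from -1 (shut) to 1 (fully open), so that 0 is half open. A call has exactly 10 rows; each row shifts and turns the pose as measured when the row begins, along the tool's axes as they then stand; what a row does not reach is not made up. A row lasts 1/10 s, in which the tool goes at most 50 mm and 8.59 degrees, less where a joint would pass 70% of its speed; a pose out of reach is approached as far as the arm can. A call with a gripper value outside its range is refused whole. The fingers move at their own pace and stop on an object; "grip_force" is the grip in N (left out, the last holds). Time passes only in rows, so rows that do not move let the fingers close, or fill a call up. It gives the time, the measured TCP pose, the force and the opening at its end, in the units of the state.
- robot.observe(): the state, without advancing time (a new reading comes with each control period).
- robot.read_camera(name): name is "scene" or "top"; returns the picture (384x512x3 uint8, red, green, blue); there is no depth.
- robot.get_calibration(name): a dict with "mtx" (3x3 intrinsics, pixels), "k1" (the pictures are not rectified: a ray, as slopes to the right and down, at radius r is drawn at 1 + k1 r^2 times it, then the intrinsics apply), "view" (4x4, takes a point from world to camera coordinates). Camera axes: x right, y up, looking along -z (the intrinsics and any distortion apply to the point x, -y, -z); pixel columns grow to the right and rows downward; lengths in m; the calibration is good to about 2 mm. A picture is of the moment at which its call begins. get_calibration takes no time and is no camera call.
- robot.hand_in(): hands the job in, once; it reports no verdict.
Trained networks look in the newest picture that a camera, given by its name, has taken for a name from the list of things; names that differ only in an ending like _2 or _b are one class to them, and where a whole thing is asked for, a point or a joint stands for the part that bears it (a point fixed in the world has none). Each returns a list of dicts, best first, with "score" (0 to 1); they miss things now and then, are a little off and sometimes report something else, mostly with a low value. They report only what shows in the picture. A call takes as long as a camera call. They do not tell look-alikes from the thing itself.
- robot.spot_in(camera, label): "point" ([column, row] in pixels, amid what is visible of it).
The state is a dict: "time": time; "qpos": joint angles; "qvel": joint speeds; "joint_efforts": joint torques, N m; "tool_pos": TCP position; "tool_rot": TCP orientation; "contact_force": force on the tool from outside, world axes, zero at the start; "torque": the same for the moment, N m; "opening": finger opening in m.
Only numpy, scipy, OpenCV 4.12 (cv2) and the standard library are available. Lean on these libraries where they do the work, as an engineer would, in place of code of your own. Each camera call takes 0.05 s, during which the arm holds its last target.

## Working session

There is one attempt and no reset: what is moved stays moved. The work goes in short steps, Python scripts to look and compute and a tool call to move; the robot and the scene stay as the last step left them, time stands still between calls to the robot, and variables do not carry over. Pictures are saved under pics/ and viewed, and the job is handed in when it is done.

Besides the shell and the picture viewer there is one more tool, called after "Emit:" as name([rows], argument=value, ...), one row to a line, values as JSON. play_rows: Moves the arm, as the interface text tells. Its arguments: {"type":"object","properties":{"moves":{"type":"array"},"grip_force":{"type":"number"}},"required":["moves"]}

```bash
ls -la; mkdir -p pics; python3 - <<'E'
from cell import robot
import cv2,numpy as np
print(robot.observe())
for c in ("scene","top"):
    im=robot.read_camera(c); cv2.imwrite(f"pics/{c}0.png",cv2.cvtColor(im,cv2.COLOR_RGB2BGR))
    print(c,robot.get_calibration(c))
    for l in ["white_bottle_mid","blue_bottle_mid","weighed_dish_mid","next_dish_mid","drawer_handle","drawer","free_place","pan","side_tray","spill_tray"]:
        try: print(l,[(np.round(d["point"],1).tolist(),round(d["score"],2)) for d in robot.spot_in(c,l)])
        except Exception as e: print(l,e)
print(robot.observe()["time"])
E
```

```text
total 12
drwxr-xr-x  3 agent agent 4096 Dec  7 14:08 .
drwxr-xr-x 23 root  root  4096 Dec  7 14:08 ..
drwxr-xr-x  2 agent agent 4096 Dec  7 14:08 pics
{'time': 0.0, 'qpos': array([-1.30796774e+00,  3.42707016e-01,  1.52502974e+00, -5.85961580e-05,
        1.27537141e+00, -1.45992502e-01]), 'qvel': array([-0.00213969,  0.00066832,  0.0012181 ,  0.00015763, -0.00026495,
       -0.00035544]), 'joint_efforts': array([-9.10841391e-04, -4.31241381e+01, -2.44216347e+01,  7.17427838e-02,
        5.60279202e-02, -1.11832051e-04]), 'tool_pos': array([ 0.20859156, -0.48129808,  0.20144869]), 'tool_rot': array([-1.67983356,  1.56927978,  1.87059728]), 'contact_force': array([-0.47902169, -0.34274372,  0.26198409]), 'torque': array([ 0.02039291, -0.0383353 ,  0.00850664]), 'opening': 0.0918694379873604}
scene {'mtx': array([[346.63278145,   0.        , 253.09289579],
       [  0.        , 346.63278145, 193.72515621],
       [  0.        ,   0.        ,   1.        ]]), 'k1': -0.08835736826300489, 'view': array([[-0.77279732, -0.63450912, -0.01350856,  0.52914227],
       [ 0.41782212, -0.52467538
[... 864 characters left out ...]
view': array([[-0.02578968, -0.99958497,  0.01283685,  0.10542288],
       [ 0.99337536, -0.02418677,  0.11234057, -0.59952842],
       [-0.11198346,  0.01564904,  0.99358684, -1.63932249],
       [ 0.        ,  0.        ,  0.        ,  1.        ]])}
white_bottle_mid [([232.9, 199.0], 0.64)]
blue_bottle_mid [([239.3, 172.2], 0.69), ([156.7, 214.3], 0.64), ([168.0, 246.0], 0.51), ([204.6, 141.6], 0.48), ([251.0, 200.3], 0.45)]
weighed_dish_mid [([355.1, 234.3], 0.5)]
next_dish_mid []
drawer_handle [([251.2, 171.8], 0.8)]
drawer [([249.7, 172.9], 0.71)]
free_place [([244.3, 170.8], 0.84)]
pan [([357.6, 246.1], 0.6)]
side_tray [([282.7, 244.8], 0.93), ([253.8, 201.0], 0.71)]
spill_tray []
1.1
```

```bash
python3 - <<'E'
import cv2
for c in ("scene","top"):
    im=cv2.imread(f"pics/{c}0.png")
    cv2.imwrite(f"pics/{c}0_b.png",cv2.resize(im,(800,600),interpolation=cv2.INTER_CUBIC))
im=cv2.imread("pics/top0.png")[110:290,140:410]
cv2.imwrite("pics/top0_c.png",cv2.resize(im,None,fx=2.9,fy=2.9,interpolation=cv2.INTER_CUBIC))
E
```

```text
(no output)
```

View pics/scene0_b.png

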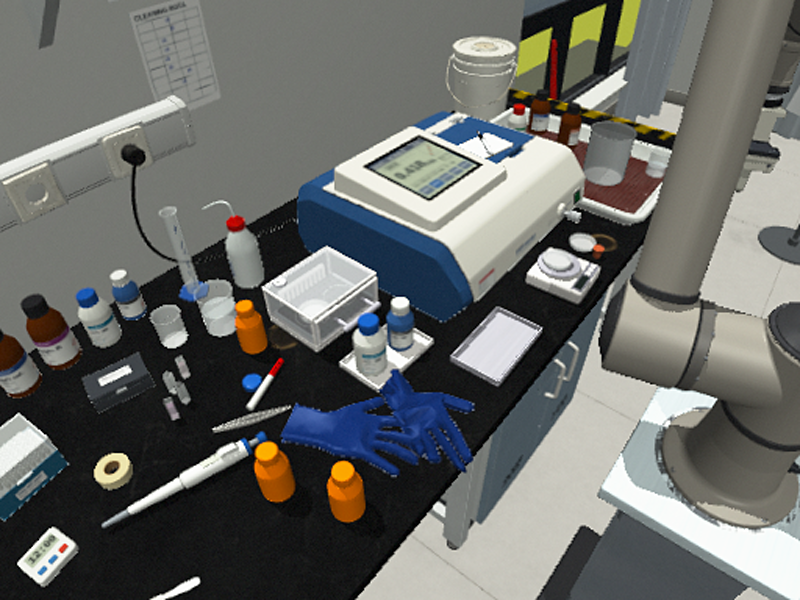

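View pics/top0_c.png

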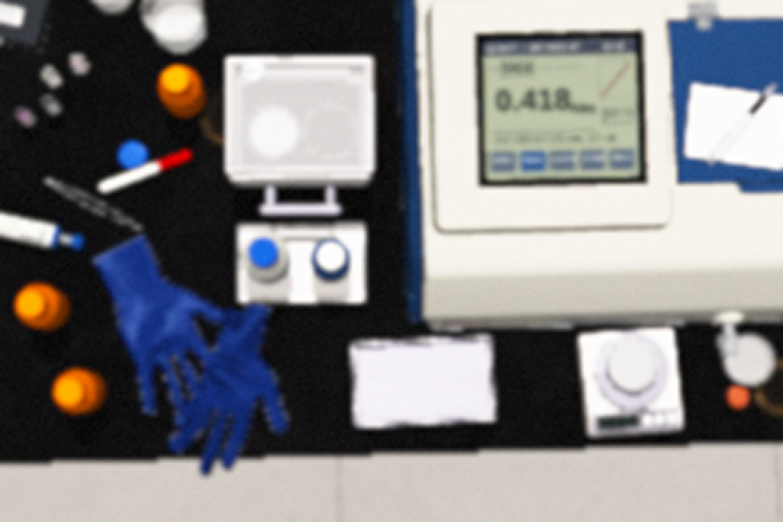

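```bash
cat > h.py <<'E'
import numpy as np, cv2
from cell import robot
def K(c):
    d=robot.get_calibration(c); return np.array(d["mtx"]),float(d["k1"]),np.array(d["view"])
def proj(c,P):
    M,k,V=K(c); P=np.atleast_2d(np.asarray(P,float)); q=P@V[:3,:3].T+V[:3,3]
    s=np.c_[q[:,0],-q[:,1]]/(-q[:,2:3]); r2=(s**2).sum(1,keepdims=True); s=s*(1+k*r2)
    return s@M[:2,:2].T+M[:2,2]
def w(c,px,z):
    M,k,V=K(c); u=(np.asarray(px,float)-M[:2,2])/np.array([M[0,0],M[1,1]]); s=u.copy()
    for _ in range(30): s=u/(1+k*(s@s))
    d=V[:3,:3].T@np.array([s[0],-s[1],-1]); o=-V[:3,:3].T@V[:3,3]
    return o+d*(z-o[2])/d[2]
def tri(a,b):
    # least-squares point from pixels in scene (a) and top (b)
    A=[];B=[]
    for c,px in(("scene",a),("top",b)):
        p0=w(c,px,0);p1=w(c,px,.1);d=(p1-p0)/np.linalg.norm(p1-p0);Q=np.eye(3)-np.outer(d,d);A.append(Q);B.append(Q@p0)
    return np.linalg.lstsq(np.vstack(A),np.hstack(B),rcond=None)[0]
def crop(c,name,x0,y0,x1,y1,f,im=None):
    if im is None: im=robot.read_camera(c)
    cv2.imwrite(f"pics/{name}.png",cv2.resize(cv2.cvtColor(im,cv2.COLOR_RGB2BGR)[y0:y1,x0:x1],None,fx=f,fy=f,interpolation=cv2.INTER_CUBIC)); return im
def st():
    o=robot.observe(); print("t",round(o["time"],2),"tcp",np.round(o["tool_pos"],4),"rot",np.round(o["tool_rot"],3),"F",np.round(o["contact_force"],1),"open",round(o["opening"],4),"q",np.round(o["qpos"],3)); return o
E
python3 - <<'E'
from h import *
s=cv2.cvtColor(cv2.imread("pics/scene0.png"),4);t=cv2.cvtColor(cv2.imread("pics/top0.png"),4)
crop("top","bal_t",330,215,400,270,10,t);crop("scene","bal_s",325,150,395,200,10,s)
crop("top","drw_t",205,115,285,225,5.4,t);crop("scene","drw_s",160,150,290,260,5.4,s)
E
```

```text
(no output)
```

View pics/bal_t.png

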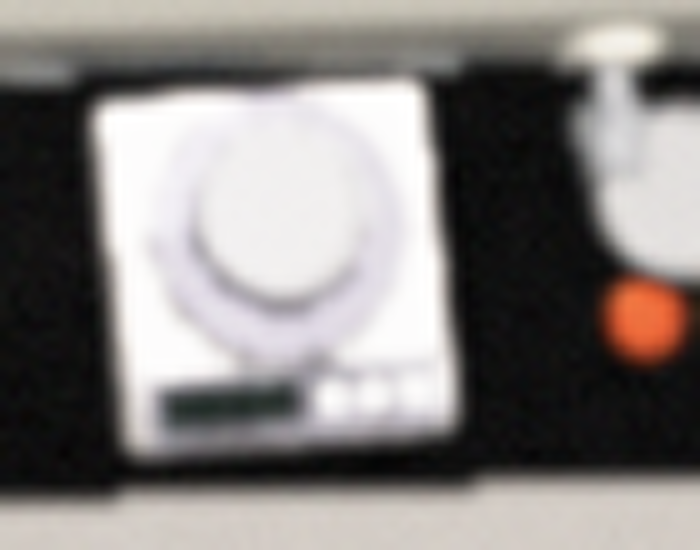

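View pics/bal_s.png

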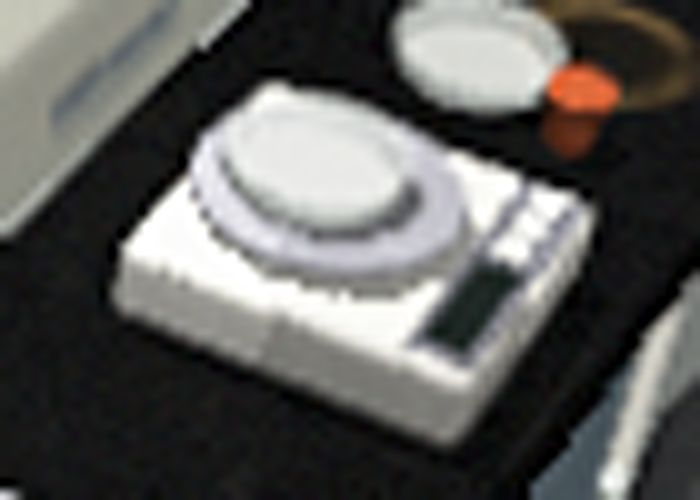

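View pics/drw_t.png

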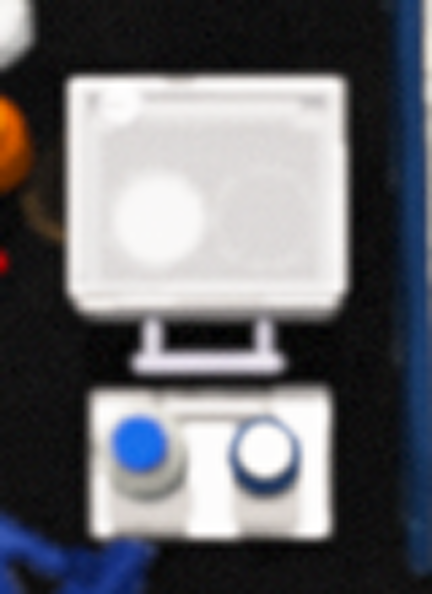

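View pics/drw_s.png

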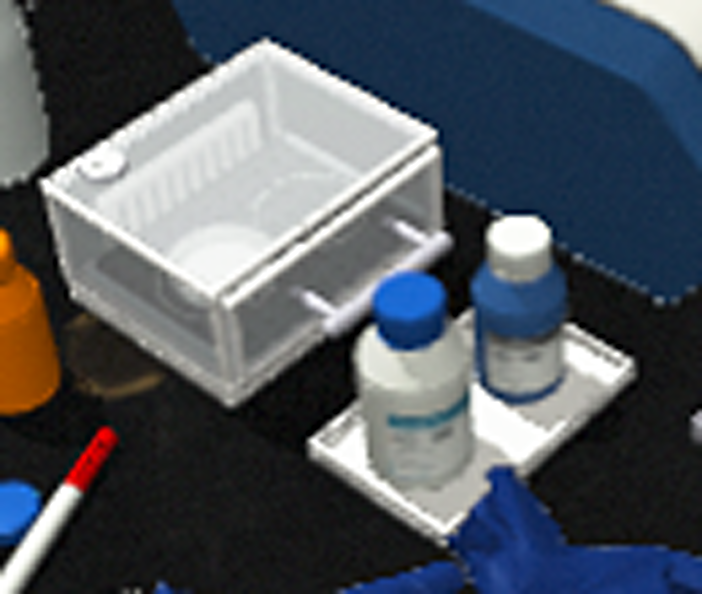

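```bash
python3 - <<'E'
from h import *
def T(U,V,x0,y0,f): return np.array([x0+(U+.5)/f-.5,y0+(V+.5)/f-.5])
bt=lambda U,V:T(U,V,330,215,10); bs=lambda U,V:T(U,V,325,150,10)
dt=lambda U,V:T(U,V,205,115,5.4); ds=lambda U,V:T(U,V,160,150,5.4)
R=lambda n,p:print(n,np.round(p,4))
R("pan t",w("top",bt(280,232),.044)); R("pan s",w("scene",bs(330,182),.044))
R("dish t",w("top",bt(281,212),.055)); R("dish s",w("scene",bs(316,163),.057))
R("wcap t",w("top",dt(140,443),.121)); R("wcap s",w("scene",ds(411,293),.121))
R("bcap t",w("top",dt(264,446),.108)); R("bcap s",w("scene",ds(520,232),.108))
R("handle tL",w("top",dt(133,362),.062));R("handle tR",w("top",dt(284,362),.062))
R("handle sL",w("scene",ds(332,327),.062));R("handle sR",w("scene",ds(446,243),.062))
R("roof t",[w("top",dt(*p),.091)[:2] for p in((67,78),(347,78),(349,295),(67,295))])
R("roof s",[w("scene",ds(*p),.091)[:2] for p in((44,184),(266,42),(437,135),(222,298))])
R("spill t",[w("top",dt(*p),.012)[:2] for p in((90,388),(330,388),(330,538),(92,538))])
R("next t",w("top",dt(161,219),.040));R("ring t",w("top",dt(263,214),.032))
f=2.9
tt=lambda U,V:T(U,V,140,110,f)
R("side t",[w("top",tt(*p),.014)[:2] for p in((350,342),(494,335),(497,423),(356,429))])
for a,b in ((ds(411,293),dt(140,443)),(ds(520,232),dt(264,446)),(bs(330,182),bt(280,232)),(bs(316,163),bt(281,212))): R("tri",tri(a,b))
E
```

```text
pan t [ 0.4359 -0.2445  0.044 ]
pan s [ 0.4374 -0.2468  0.044 ]
dish t [ 0.4427 -0.2428  0.055 ]
dish s [ 0.4399 -0.2364  0.057 ]
wcap t [0.5835 0.1938 0.121 ]
wcap s [0.583  0.1932 0.121 ]
bcap t [0.5812 0.1168 0.108 ]
bcap s [0.5787 0.1146 0.108 ]
handle tL [0.6427 0.2003 0.062 ]
handle tR [0.6403 0.1026 0.062 ]
handle sL [0.6413 0.1939 0.062 ]
handle sR [0.6373 0.1072 0.062 ]
roof t [[0.8244 0.238 ]
 [0.8202 0.0576]
 [0.6785 0.0603]
 [0.6828 0.2401]]
roof s [[0.8199 0.232 ]
 [0.8166 0.0625]
 [0.6784 0.0657]
 [0.6779 0.2337]]
spill t [[0.6329 0.2318]
 [0.629  0.0719]
 [0.5289 0.0746]
 [0.5328 0.2321]]
next t [0.7406 0.1812 0.04  ]
ring t [0.7439 0.1138 0.032 ]
side t [[ 0.4816  0.095 ]
 [ 0.4856 -0.0824]
 [ 0.378  -0.0822]
 [ 0.3753  0.0904]]
tri [0.5832 0.1936 0.1212]
tri [0.5797 0.1159 0.1086]
tri [ 0.4361 -0.2439  0.0463]
tri [ 0.4426 -0.2436  0.0514]
```

```bash
cat >> h.py <<'E'
from scipy.spatial.transform import Rotation as Rn
def rot(o): return Rn.from_euler("xyz",o["tool_rot"]).as_matrix()
def to(x,y,z,yaw=None,n=10):
    """print per-row tool shift for reaching world target in n rows; yaw=direction of jaw axis (deg), mod 180"""
    o=st(); R=rot(o); d=np.array([x,y,z])-o["tool_pos"]
    cur=np.degrees(np.arctan2(R[1,1],R[0,1])); print("jaw yaw",round(cur,2),"tilt xz",np.round(R[:,0],4),"tool d",np.round(R.T@d,4), "dist",round(np.linalg.norm(d),3))
    turn=0
    if yaw is not None:
        turn=-((yaw-cur+90)%180-90) # tool x is down: + turn lowers world yaw
    print("turn about x",round(turn,2))
    a=turn/n
    for i in range(n):
        Ri=R@Rn.from_euler("x",a*i,degrees=True).as_matrix()
        print(np.round(np.r_[Ri.T@d/n,a],4).tolist())
E
python3 -c "
from h import *
to(.36,-.15,.27,90)
P=[[.375,.0,.014]]
"
```

```text
t 1.1 tcp [ 0.2087 -0.4818  0.2022] rot [ 1.406  1.571 -1.326] F [-0.6  0.1 -1.2] open 0.092 q [-1.308  0.342  1.524 -0.     1.275 -0.146]
jaw yaw -66.58 tilt xz [ 0.e+00 -1.e-04 -1.e+00] tool d [-0.0679 -0.2443 -0.2707] dist 0.371
turn about x 23.42
[-0.0068, -0.0244, -0.0271, 2.3423]
[-0.0068, -0.0255, -0.026, 2.3423]
[-0.0068, -0.0266, -0.025, 2.3423]
[-0.0068, -0.0276, -0.0239, 2.3423]
[-0.0068, -0.0285, -0.0227, 2.3423]
[-0.0068, -0.0294, -0.0215, 2.3423]
[-0.0068, -0.0303, -0.0203, 2.3423]
[-0.0068, -0.0311, -0.0191, 2.3423]
[-0.0068, -0.0318, -0.0178, 2.3423]
[-0.0068, -0.0325, -0.0165, 2.3423]
```

Emit:
play_rows([
  [[-0.007,-0.0244,-0.0271,2.34,1],[-0.007,-0.0255,-0.026,2.34,1],[-0.007,-0.0266,-0.025,2.34,1],[-0.007,-0.0276,-0.024,2.34,1],[-0.007,-0.0285,-0.0227,2.34,1],[-0.007,-0.0294,-0.0215,2.34,1],[-0.007,-0.0303,-0.0203,2.34,1],[-0.007,-0.0311,-0.019,2.34,1],[-0.007,-0.0318,-0.0178,2.34,1],[-0.007,-0.0325,-0.0165,2.34,0.3]],
], grip_force=20)

```text
time: 2.1
tool_pos: [0.3656, -0.1425, 0.2738]
tool_rot: [2.824, 1.569, -0.342]
contact_force: [1.7, -0.9, 0.5]
opening: 0.0877
```

```bash
python3 -c "
from h import *
to(.46,.12,.25,-90)
"
```

```text
t 2.1 tcp [ 0.3656 -0.1425  0.2738] rot [ 2.824  1.569 -0.342] F [ 1.7 -0.9  0.5] open 0.0877 q [-0.568  0.037  1.71   0.     1.393  1.028]
jaw yaw -91.42 tilt xz [ 1.7e-03 -6.0e-04 -1.0e+00] tool d [ 0.0238 -0.2648 -0.0878] dist 0.28
turn about x -1.42
[0.0024, -0.0265, -0.0088, -0.142]
[0.0024, -0.0265, -0.0088, -0.142]
[0.0024, -0.0264, -0.0089, -0.142]
[0.0024, -0.0264, -0.009, -0.142]
[0.0024, -0.0264, -0.009, -0.142]
[0.0024, -0.0264, -0.0091, -0.142]
[0.0024, -0.0263, -0.0092, -0.142]
[0.0024, -0.0263, -0.0092, -0.142]
[0.0024, -0.0263, -0.0093, -0.142]
[0.0024, -0.0263, -0.0094, -0.142]
```

Emit:
play_rows([
  [[0.003,-0.034,-0.018,-0.14,0.3],[0.003,-0.034,-0.018,-0.14,0.3],[0.003,-0.034,-0.018,-0.14,0.3],[0.003,-0.034,-0.018,-0.14,0.3],[0.003,-0.034,-0.018,-0.14,0.3],[0.006,-0.034,-0.022,-0.14,0.3],[0.012,-0.034,-0.026,-0.14,0.3],[0.012,-0.034,-0.026,-0.14,0.3],[0.012,-0.034,-0.026,-0.14,0.3],[0.012,-0.034,-0.026,-0.14,0.3]],
])

```text
time: 3.1
tool_pos: [0.5949, 0.2103, 0.2084]
tool_rot: [2.868, 1.556, -0.273]
contact_force: [0.5, -1.1, 1.0]
opening: 0.0595
```

```bash
python3 -c "
from h import *
to(.583,.1935,.104,-90)
"
```

```text
t 3.1 tcp [0.5949 0.2103 0.2084] rot [ 2.868  1.556 -0.273] F [ 0.5 -1.1  1. ] open 0.0595 q [ 0.222  0.529  1.208 -0.007  1.391  1.794]
jaw yaw -89.99 tilt xz [ 0.014  -0.0039 -0.9999] tool d [0.1043 0.0164 0.0134] dist 0.106
turn about x 0.01
[0.0104, 0.0016, 0.0013, 0.0014]
[0.0104, 0.0016, 0.0013, 0.0014]
[0.0104, 0.0016, 0.0013, 0.0014]
[0.0104, 0.0016, 0.0013, 0.0014]
[0.0104, 0.0016, 0.0013, 0.0014]
[0.0104, 0.0016, 0.0013, 0.0014]
[0.0104, 0.0016, 0.0013, 0.0014]
[0.0104, 0.0016, 0.0013, 0.0014]
[0.0104, 0.0016, 0.0013, 0.0014]
[0.0104, 0.0016, 0.0013, 0.0014]
```

Emit:
play_rows([
  [[0,0.004,0.003,0,0.3],[0.01,0.004,0.003,0,0.3],[0.01,0.004,0.003,0,0.3],[0.01,0.003,0.003,0,0.3],[0.01,0.0015,0.0015,0,0.3],[0.01,0,0,0,0.3],[0.008,0,0,0,0.3],[0.005,0,0,0,0.3],[0,0,0,0,0.3],[0,0,0,0,0.3]],
])

```text
time: 4.1
tool_pos: [0.5802, 0.1922, 0.1371]
tool_rot: [2.705, 1.56, -0.436]
contact_force: [-0.2, -0.2, -0.3]
opening: 0.0594
```

```bash
python3 -c "
from h import *
crop('scene','s1',130,90,340,250,3.8)
to(.583,.1935,.104,-90)
"
```

```text
t 4.15 tcp [0.5802 0.1923 0.1372] rot [ 2.709  1.56  -0.432] F [ 0.4  0.6 -0.2] open 0.0597 q [ 0.198  0.548  1.377 -0.007  1.208  1.771]
jaw yaw -89.98 tilt xz [ 0.0098 -0.0045 -0.9999] tool d [ 0.0332 -0.0014 -0.0025] dist 0.033
turn about x 0.02
[0.0033, -0.0001, -0.0002, 0.0017]
[0.0033, -0.0001, -0.0002, 0.0017]
[0.0033, -0.0001, -0.0002, 0.0017]
[0.0033, -0.0001, -0.0002, 0.0017]
[0.0033, -0.0001, -0.0002, 0.0017]
[0.0033, -0.0001, -0.0002, 0.0017]
[0.0033, -0.0001, -0.0002, 0.0017]
[0.0033, -0.0001, -0.0002, 0.0017]
[0.0033, -0.0001, -0.0002, 0.0017]
[0.0033, -0.0001, -0.0002, 0.0017]
```

View pics/s1.png

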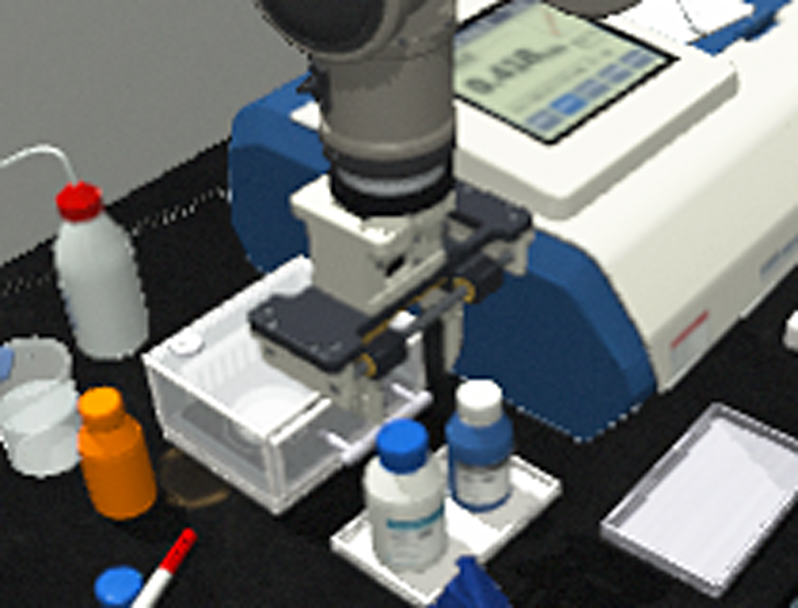

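```bash
python3 -c "
from h import *
for p in ([.5802,.1923,.1372],[.5802,.1923+.03,.1372],[.5802,.1923-.03,.1372],[.583,.1935,.121],[.58,.1923,.2]):
  a=proj('scene',[p])[0]; b=proj('top',[p])[0]; print(np.round(a,1),np.round((a-[130,90])*3.8),np.round(b,1),np.round((b-[190,120])*5))
crop('top','t1',190,120,300,230,5)
"
```

```text
[236.5 199.6] [405. 417.] [230.7 197.1] [204. 386.]
[228.7 205.9] [375. 440.] [221.7 197.3] [159. 387.]
[244.  193.5] [433. 393.] [239.8 196.9] [249. 384.]
[235.6 203.9] [401. 433.] [230.6 196.8] [203. 384.]
[235.4 181.1] [400. 346.] [229.7 195.1] [199. 376.]
```

View pics/t1.png

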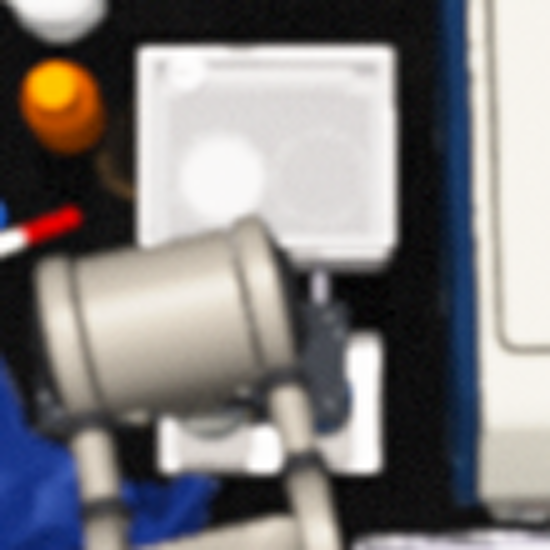

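```bash
python3 -c "
from h import *
crop('scene','s1b',190,150,270,215,10)
"
```

```text
(no output)
```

View pics/s1b.png

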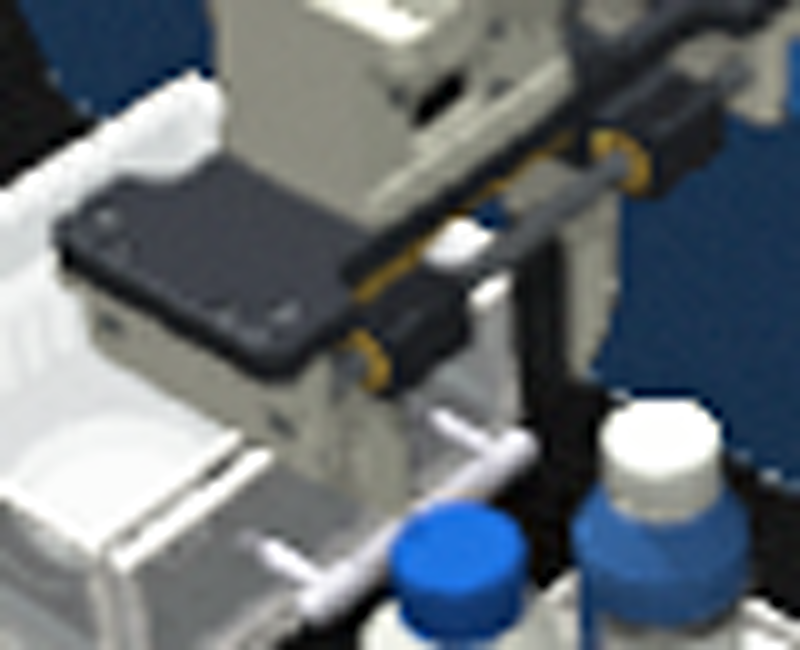

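Emit:
play_rows([
  [[0.008,0,-0.001,0,0.3],[0.008,-0.001,-0.001,0,0.3],[0.008,0,-0.0005,0,0.3],[0.006,0,0,0,0.3],[0.0025,0,0,0,0.3],[0,0,0,0,-0.6],[0,0,0,0,-0.6],[0,0,0,0,-0.6],[0,0,0,0,-0.6],[0,0,0,0,-0.6]],
])

```text
time: 5.25
tool_pos: [0.5837, 0.1936, 0.1023]
tool_rot: [2.768, 1.559, -0.372]
contact_force: [0.2, 0.1, 0.0]
opening: 0.0243
```

```bash
python3 -c "
from h import *
crop('scene','s2',190,150,270,245,7)
to(.583,.1935,.104,-90)
" | head -4
```

```text
t 5.3 tcp [0.5837 0.1936 0.1023] rot [ 2.771  1.559 -0.37 ] F [-0.3  0.4  0.1] open 0.0213 q [ 0.199  0.588  1.409 -0.007  1.135  1.772]
jaw yaw -89.95 tilt xz [ 0.011  -0.0043 -0.9999] tool d [-0.0017  0.0001  0.0007] dist 0.002
turn about x 0.05
[-0.0002, 0.0, 0.0001, 0.0047]
```

View pics/s2.png

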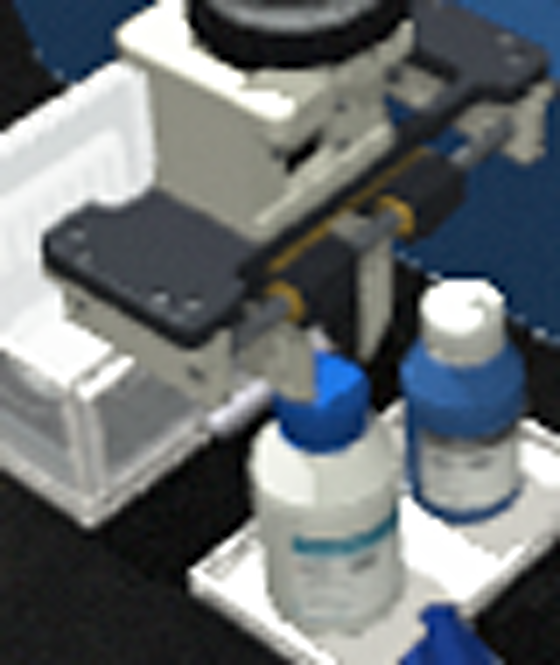

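```bash
python3 -c "
from h import *
for z in (.1023,.11,.12,.13):
  print(z,[np.round((proj('scene',[[x,y,z]])[0]-[190,150])*7).tolist() for x,y in ((.5837,.204),(.574,.204),(.574,.223),(.593,.204),(.574,.183))])
print(np.round((proj('scene',[[.6,.204,.1023],[.61,.204,.1023]])-[190,150])*7))
"
```

```text
0.1023 [[302.0, 427.0], [321.0, 439.0], [287.0, 467.0], [284.0, 416.0], [358.0, 408.0]]
0.11 [[301.0, 413.0], [320.0, 424.0], [286.0, 453.0], [283.0, 402.0], [357.0, 394.0]]
0.12 [[300.0, 394.0], [319.0, 405.0], [285.0, 433.0], [281.0, 383.0], [356.0, 375.0]]
0.13 [[298.0, 374.0], [318.0, 386.0], [283.0, 414.0], [280.0, 364.0], [355.0, 355.0]]
[[270. 408.]
 [251. 397.]]
```

Emit:
play_rows([
  [[-0.004,0,0,0,0.45],[-0.004,0,0,0,0.45],[-0.004,0,0,0,0.45],[0,0,0,0,0.45],[0,0,0,0,0.45],[0.008,0,0,0,0.45],[0.008,0,0,0,0.45],[0.006,0,0,0,0.45],[0.004,0,0,0,0.45],[0,0,0,0,0.45]],
])

```text
time: 6.3
tool_pos: [0.5834, 0.1935, 0.0866]
tool_rot: [2.724, 1.56, -0.417]
contact_force: [-0.7, -0.0, -0.6]
opening: 0.0665
```

Emit:
play_rows([
  [[0.003,0,0,0,0.45],[0.001,0,0,0,-0.5],[0,0,0,0,-0.5],[0,0,0,0,-0.5],[0,0,0,0,-0.5],[0,0,0,0,-0.5],[0,0,0,0,-0.5],[0,0,0,0,-0.5],[0,0,0,0,-0.5],[0,0,0,0,-0.5]],
])

```text
time: 7.3
tool_pos: [0.5838, 0.1935, 0.0826]
tool_rot: [2.768, 1.559, -0.373]
contact_force: [-0.0, 0.2, -1.1]
opening: 0.0356
```

```bash
python3 -c "
from h import *
crop('scene','s3',190,150,270,245,7)
to(.583,.1935,.104,-90)
" | head -4
```

```text
t 7.35 tcp [0.5838 0.1935 0.0826] rot [ 2.764  1.559 -0.377] F [ 0.2 -0.5 -0.7] open 0.036 q [ 0.199  0.609  1.43  -0.007  1.092  1.772]
jaw yaw -89.96 tilt xz [ 0.0108 -0.0043 -0.9999] tool d [-0.0214  0.0001  0.0006] dist 0.021
turn about x 0.04
[-0.0021, 0.0, 0.0001, 0.0043]
```

View pics/s3.png

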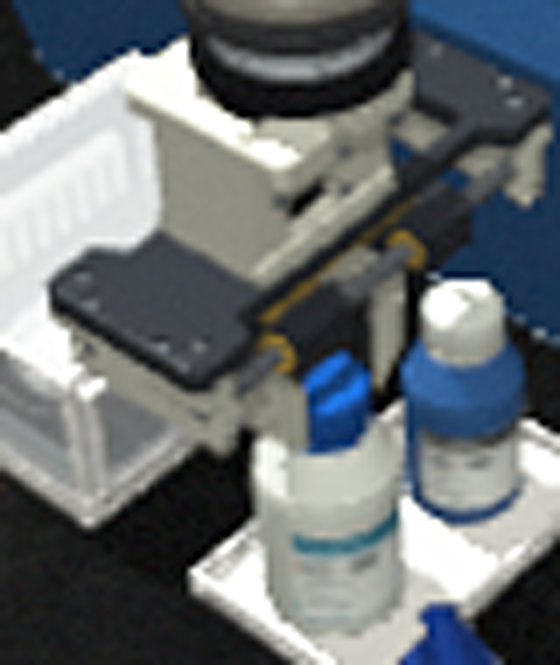

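Emit:
play_rows([
  [[-0.005,0,0,0,-0.5],[-0.01,0,0,0,-0.5],[-0.015,0,0.002,0,-0.5],[-0.015,0,0.01,0,-0.5],[-0.005,0,0.02,0,-0.5],[0,0,0.025,0,-0.5],[0,0,0.025,0,-0.5],[0,0,0.025,0,-0.5],[0,0,0.02,0,-0.5],[0,0.002,0.014,0,-0.5]],
])

```text
time: 8.35
tool_pos: [0.4401, 0.1917, 0.1391]
tool_rot: [3.001, 1.553, -0.141]
contact_force: [-0.2, -0.5, -1.7]
opening: 0.0355
```

Emit:
play_rows([
  [[0,0.01,0.006,0,-0.5],[0,0.018,0.003,0,-0.5],[0,0.022,0,0,-0.5],[0,0.022,0,0,-0.5],[0,0.022,0,0,-0.5],[0,0.02,0,0,-0.5],[0,0.014,0,0,-0.5],[0,0.008,0,0,-0.5],[0,0.003,0,0,-0.5],[0,0,0,0,-0.5]],
])

```text
time: 9.35
tool_pos: [0.4336, 0.0433, 0.1458]
tool_rot: [3.024, 1.541, -0.117]
contact_force: [-0.4, 0.2, -2.0]
opening: 0.0355
```

```bash
python3 -c "
from h import *
crop('scene','s4',220,130,350,240,6)
to(.429,.047,.0845,-90)
" | head -4
```

```text
t 9.4 tcp [0.4336 0.0436 0.1458] rot [ 3.024  1.541 -0.116] F [ 0.2 -0.3 -2.2] open 0.0358 q [-7.500e-02  2.230e-01  1.865e+00 -1.000e-03  1.024e+00  1.496e+00]
jaw yaw -89.96 tilt xz [ 0.0293 -0.0034 -0.9996] tool d [ 0.0612 -0.0036  0.0064] dist 0.062
turn about x 0.04
[0.0061, -0.0004, 0.0006, 0.0045]
```

View pics/s4.png

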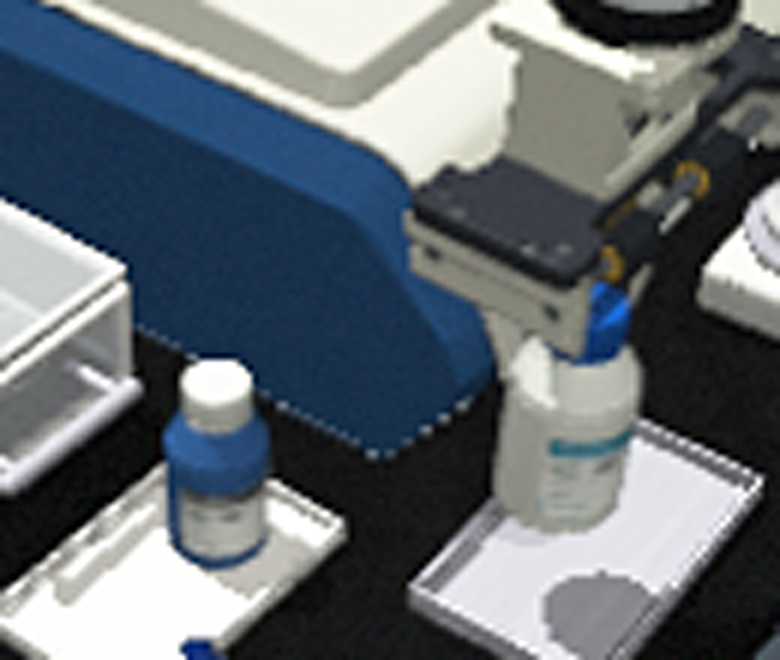

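Emit:
play_rows([
  [[0.006,-0.002,0.003,0,-0.5],[0.01,-0.0015,0.003,0,-0.5],[0.012,0,0,0,-0.5],[0.012,0,0,0,-0.5],[0.01,0,0,0,-0.5],[0.006,0,0,0,-0.5],[0.003,0,0,0,-0.5],[0.002,0,0,0,-0.5],[0,0,0,0,-0.5],[0,0,0,0,-0.5]],
])

```text
time: 10.4
tool_pos: [0.431, 0.0523, 0.0832]
tool_rot: [3.065, 1.534, -0.068]
contact_force: [-0.7, 0.6, -1.2]
opening: 0.0359
```

```bash
python3 -c "
from h import *
to(.429,.047,.083,-90)
" | head -4
```

```text
t 10.4 tcp [0.431  0.0523 0.0832] rot [ 3.065  1.534 -0.068] F [-0.7  0.6 -1.2] open 0.0359 q [-5.600e-02  3.090e-01  1.960e+00 -1.000e-03  8.370e-01  1.507e+00]
jaw yaw -89.51 tilt xz [ 0.0365 -0.0025 -0.9993] tool d [0.0001 0.0053 0.002 ] dist 0.006
turn about x 0.49
[0.0, 0.0005, 0.0002, 0.0486]
```

Emit:
play_rows([
  [[0,0,0,0,0.3],[0,0,0,0,0.3],[0,0,0,0,0.3],[-0.003,0,0,0,0.3],[-0.008,0,0,0,0.3],[-0.012,0,0,0,0.3],[-0.012,0,0,0,0.3],[-0.012,0,0,0,0.3],[-0.008,0,0,0,0.3],[-0.003,0,0,0,0.3]],
])

```text
time: 11.4
tool_pos: [0.4287, 0.0526, 0.146]
tool_rot: [3.067, 1.533, -0.066]
contact_force: [0.0, 1.1, 0.6]
opening: 0.0598
```

```bash
python3 -c "
from h import *
crop('scene','s5',220,130,350,240,6)
to(.580,.1155,.090,-90)
" | head -4
```

```text
t 11.45 tcp [0.4288 0.0526 0.1461] rot [ 3.067  1.533 -0.066] F [-0.8 -0.1  0.1] open 0.0598 q [-0.055  0.211  1.88  -0.     1.012  1.507]
jaw yaw -89.51 tilt xz [ 0.0376 -0.0025 -0.9993] tool d [ 0.0616 -0.0618 -0.1495] dist 0.173
turn about x 0.49
[0.0062, -0.0062, -0.015, 0.0487]
```

View pics/s5.png

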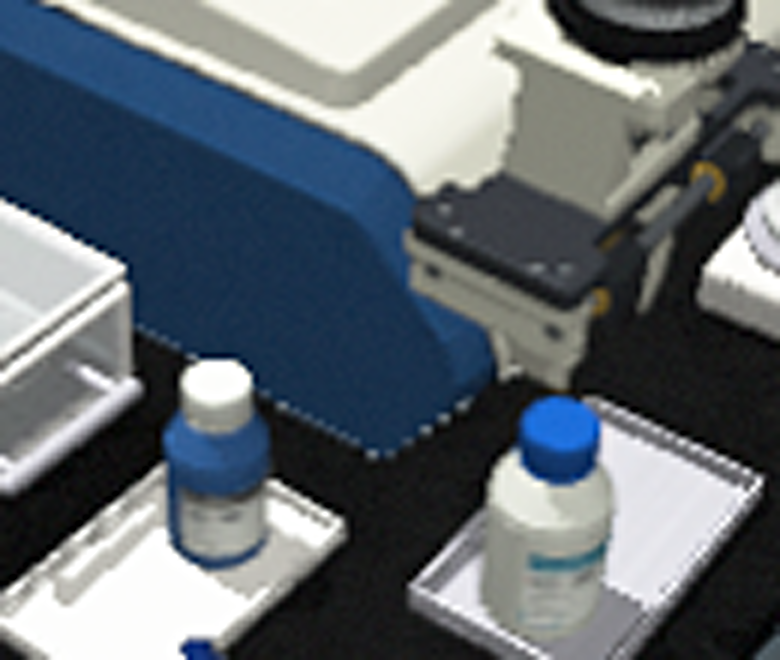

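Emit:
play_rows([
  [[0,-0.003,-0.008,0,0.3],[0.001,-0.007,-0.016,0,0.3],[0.001,-0.009,-0.022,0,0.3],[0.001,-0.009,-0.022,0,0.3],[0.001,-0.009,-0.022,0,0.3],[0.001,-0.009,-0.022,0,0.3],[0.001,-0.008,-0.018,0,0.3],[0,-0.005,-0.011,0,0.3],[0,-0.002,-0.005,0,0.3],[0,0,0,0,0.3]],
])

```text
time: 12.45
tool_pos: [0.5813, 0.1192, 0.1381]
tool_rot: [3.047, 1.542, -0.087]
contact_force: [0.7, 1.1, -0.8]
opening: 0.0599
```

```bash
python3 -c "
from h import *
to(.580,.1155,.073,-90)
p=w('scene',[220+559.5/6-.5,130+413.5/6-.5],.121); print(p)
" | grep -v '^\['
```

```text
t 12.45 tcp [0.5813 0.1192 0.1381] rot [ 3.047  1.542 -0.087] F [ 0.7  1.1 -0.8] open 0.0599 q [ 0.076  0.504  1.452 -0.005  1.157  1.641]
jaw yaw -89.57 tilt xz [ 0.0291 -0.0025 -0.9996] tool d [0.065  0.0035 0.0032] dist 0.065
turn about x 0.43
```

Emit:
play_rows([
  [[0.006,0.002,0.002,0,0.3],[0.012,0.0015,0.001,0,0.3],[0.014,0,0,0,0.3],[0.014,0,0,0,0.3],[0.01,0,0,0,0.3],[0.005,0,0,0,0.3],[0.002,0,0,0,-0.5],[0,0,0,0,-0.5],[0,0,0,0,-0.5],[0,0,0,0,-0.5]],
])

```text
time: 13.45
tool_pos: [0.577, 0.1132, 0.0745]
tool_rot: [2.994, 1.539, -0.141]
contact_force: [0.2, -0.0, 1.2]
opening: 0.032
```

```bash
python3 -c "
from h import *
to(.580,.1155,.073,-90)
crop('scene','s6',190,150,270,245,7)
p=w('scene',[220+559.5/6-.5,130+413.5/6-.5],.121); print('wb',p)
" | grep -v '^\['
```

```text
t 13.45 tcp [0.577  0.1132 0.0745] rot [ 2.994  1.539 -0.141] F [ 0.2 -0.   1.2] open 0.032 q [ 0.067  0.563  1.544 -0.008  1.003  1.636]
jaw yaw -89.65 tilt xz [ 0.0313 -0.0045 -0.9995] tool d [ 0.0016 -0.0022 -0.003 ] dist 0.004
turn about x 0.35
wb [0.43620257 0.04945049 0.121     ]
```

View pics/s6.png

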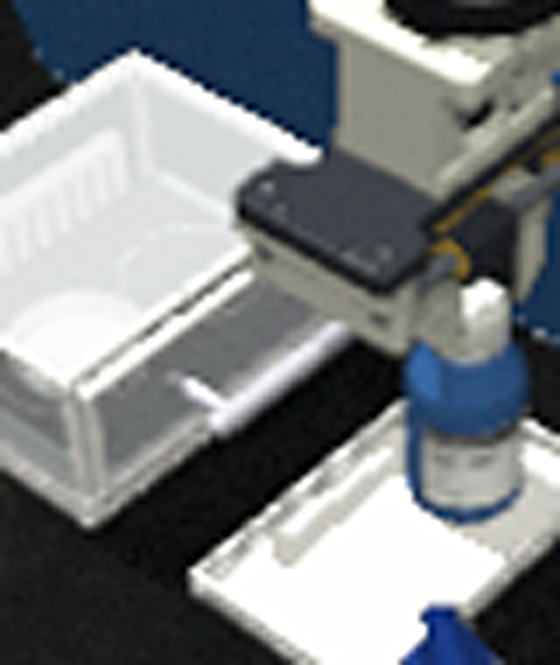

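```bash
python3 -c "
from h import *
for y in (.17,.19,.208):
 for z in (.10,.12,.14,.16,.18):
  print(y,z,[np.round((proj('scene',[[x,y,z]])[0]-[190,150])*7).tolist() for x in (.54,.577,.615)])
"
```

```text
0.17 0.1 [[449.0, 433.0], [374.0, 390.0], [301.0, 348.0]]
0.17 0.12 [[448.0, 395.0], [373.0, 353.0], [298.0, 311.0]]
0.17 0.14 [[447.0, 356.0], [371.0, 314.0], [295.0, 272.0]]
0.17 0.16 [[447.0, 316.0], [369.0, 274.0], [292.0, 232.0]]
0.17 0.18 [[446.0, 274.0], [367.0, 232.0], [289.0, 191.0]]
0.19 0.1 [[415.0, 463.0], [340.0, 419.0], [266.0, 376.0]]
0.19 0.12 [[414.0, 425.0], [338.0, 381.0], [263.0, 338.0]]
0.19 0.14 [[412.0, 386.0], [336.0, 342.0], [260.0, 299.0]]
0.19 0.16 [[411.0, 345.0], [333.0, 302.0], [256.0, 259.0]]
0.19 0.18 [[410.0, 304.0], [331.0, 260.0], [253.0, 218.0]]
0.208 0.1 [[383.0, 490.0], [309.0, 445.0], [235.0, 401.0]]
0.208 0.12 [[382.0, 452.0], [306.0, 407.0], [231.0, 363.0]]
0.208 0.14 [[380.0, 413.0], [303.0, 368.0], [227.0, 325.0]]
0.208 0.16 [[378.0, 372.0], [300.0, 328.0], [223.0, 284.0]]
0.208 0.18 [[377.0, 331.0], [297.0, 287.0], [219.0, 243.0]]
```

Emit:
play_rows([
  [[-0.006,0,0,0,-0.5],[-0.014,0,0,0,-0.5],[-0.022,0,0,0,-0.5],[-0.024,0,0,0,-0.5],[-0.024,0,0,0,-0.5],[-0.022,0,0.002,0,-0.5],[-0.016,0,0.006,0,-0.5],[-0.01,0.002,0.012,0,-0.5],[-0.004,0.006,0.015,0,-0.5],[0,0.01,0.017,0,-0.5]],
])

```text
time: 14.5
tool_pos: [0.5182, 0.0949, 0.2183]
tool_rot: [2.916, 1.548, -0.219]
contact_force: [-0.1, -0.6, -2.0]
opening: 0.0317
```

```bash
python3 -c "
from h import *
to(.431,-.035,.215,-90)
"|grep -v '^\['
```

```text
t 14.5 tcp [0.5182 0.0949 0.2183] rot [ 2.916  1.548 -0.219] F [-0.1 -0.6 -2. ] open 0.0317 q [ 0.039  0.32   1.511 -0.006  1.289  1.606]
jaw yaw -89.65 tilt xz [ 0.0224 -0.005  -0.9997] tool d [0.002  0.1293 0.0881] dist 0.156
turn about x 0.35
```

Emit:
play_rows([
  [[0,0.014,0.016,0.03,-0.5],[0,0.018,0.016,0.03,-0.5],[0,0.02,0.014,0.03,-0.5],[0,0.02,0.012,0.03,-0.5],[0,0.018,0.01,0.03,-0.5],[0,0.014,0.008,0.03,-0.5],[0,0.01,0.006,0.03,-0.5],[0,0.006,0.003,0.03,-0.5],[0,0.003,0.001,0,-0.5],[0,0,0,0,-0.5]],
])

```text
time: 15.5
tool_pos: [0.4256, -0.0335, 0.2175]
tool_rot: [2.895, 1.551, -0.245]
contact_force: [1.0, -0.6, -0.9]
opening: 0.0315
```

```bash
python3 -c "
from h import *
to(.431,-.035,.0755,-90)
"|grep -v '^\['
```

```text
t 15.5 tcp [ 0.4256 -0.0335  0.2175] rot [ 2.895  1.551 -0.245] F [ 1.  -0.6 -0.9] open 0.0315 q [-0.259  0.135  1.759  0.     1.228  1.31 ]
jaw yaw -89.9 tilt xz [ 0.0193 -0.0048 -0.9998] tool d [ 0.142   0.0009 -0.0026] dist 0.142
turn about x 0.1
```

Descend, stopping just above, then settle.

Emit:
play_rows([
  [[0.008,0,-0.0005,0,-0.5],[0.016,0,-0.0005,0,-0.5],[0.022,0,-0.0005,0,-0.5],[0.022,0,-0.0005,0,-0.5],[0.022,0,-0.0005,0,-0.5],[0.018,0,0,0,-0.5],[0.014,0,0,0,-0.5],[0.008,0,0,0,-0.5],[0.004,0,0,0,-0.5],[0,0,0,0,-0.5]],
])

```text
time: 16.5
tool_pos: [0.4331, -0.0297, 0.0747]
tool_rot: [2.976, 1.551, -0.158]
contact_force: [0.1, -0.0, -2.0]
opening: 0.0314
```

```bash
python3 -c "
from h import *
to(.431,-.035,.075,-90)
crop('scene','s7',250,130,380,240,6)
"|grep -v '^\['
```

```text
t 16.5 tcp [ 0.4331 -0.0297  0.0747] rot [ 2.976  1.551 -0.158] F [ 0.1 -0.  -2. ] open 0.0314 q [-0.247  0.331  1.955  0.002  0.835  1.315]
jaw yaw -89.55 tilt xz [ 0.0193 -0.0031 -0.9998] tool d [-0.0003  0.0053  0.0021] dist 0.006
turn about x 0.45
```

View pics/s7.png

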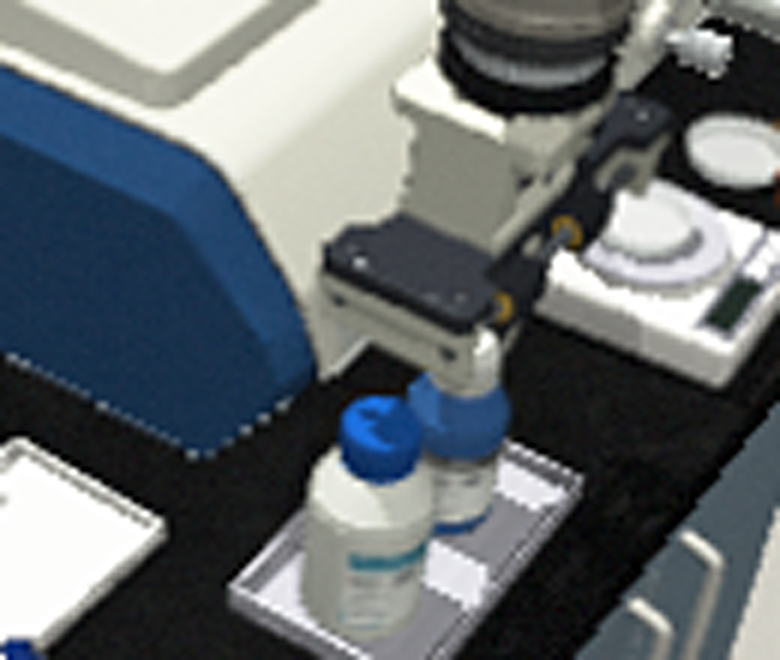

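Emit:
play_rows([
  [[0.001,0,0,0,-0.5],[0,0,0,0,-0.3],[0,0,0,0,0.2],[0,0,0,0,0.2],[-0.004,0,0,0,0.2],[-0.012,0,0,0,0.2],[-0.02,0,0,0,0.2],[-0.025,0,0,0,0.2],[-0.025,0,0,0,0.2],[-0.02,0,0,0,0.2]],
])

```text
time: 17.55
tool_pos: [0.431, -0.0295, 0.1858]
tool_rot: [2.968, 1.549, -0.166]
contact_force: [1.2, 0.5, -0.3]
opening: 0.0548
```

```bash
python3 -c "
from h import *
s=crop('scene','s8',250,130,380,240,6); t=crop('top','t8',190,110,400,270,3.7)
to(.431,-.035,.075,-90)
"|grep -v '^\['
```

```text
t 17.65 tcp [ 0.4325 -0.0298  0.1869] rot [ 2.955  1.544 -0.179] F [ 0.6 -0.5  0.1] open 0.0551 q [-0.247  0.172  1.803  0.002  1.14   1.315]
jaw yaw -89.57 tilt xz [ 0.026  -0.0047 -0.9997] tool d [0.1119 0.0046 0.0044] dist 0.112
turn about x 0.43
```

View pics/s8.png

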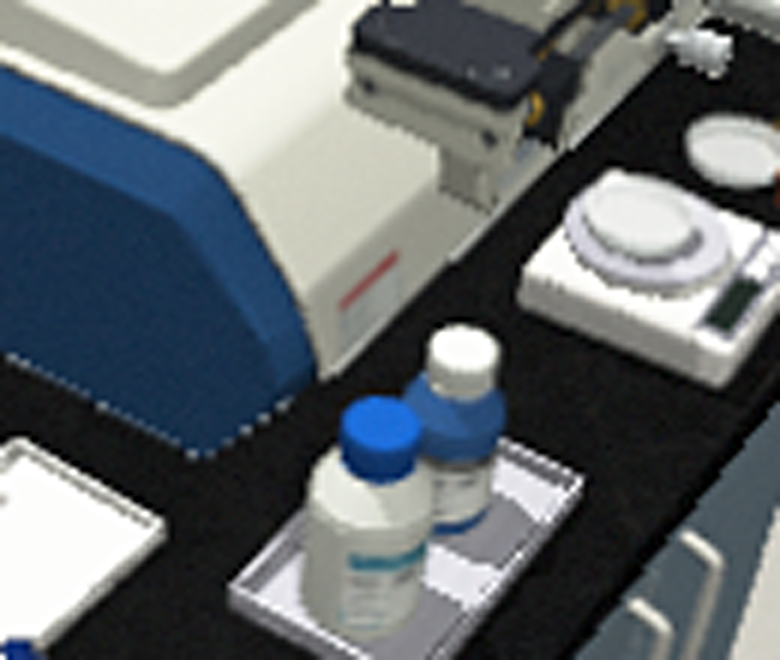

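View pics/t8.png

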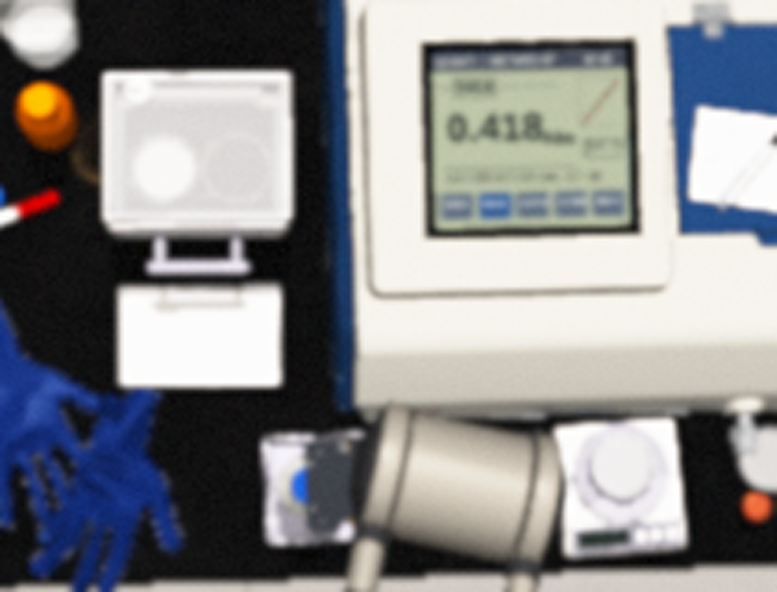

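```bash
python3 -c "
from h import *
to(.60,.151,.20,-1)
"
```

```text
t 17.65 tcp [ 0.4325 -0.0298  0.1869] rot [ 2.955  1.544 -0.179] F [ 0.6 -0.5  0.1] open 0.0551 q [-0.247  0.172  1.803  0.002  1.14   1.315]
jaw yaw -89.57 tilt xz [ 0.026  -0.0047 -0.9997] tool d [-0.0096 -0.1795 -0.1692] dist 0.247
turn about x -88.57
[-0.001, -0.0179, -0.0169, -8.8572]
[-0.001, -0.0151, -0.0195, -8.8572]
[-0.001, -0.012, -0.0216, -8.8572]
[-0.001, -0.0085, -0.0232, -8.8572]
[-0.001, -0.0048, -0.0242, -8.8572]
[-0.001, -0.001, -0.0246, -8.8572]
[-0.001, 0.0028, -0.0245, -8.8572]
[-0.001, 0.0065, -0.0238, -8.8572]
[-0.001, 0.0101, -0.0225, -8.8572]
[-0.001, 0.0134, -0.0207, -8.8572]
```

Emit:
play_rows([
  [[-0.006,-0.018,-0.012,-8.5,-0.565],[-0.006,-0.016,-0.016,-8.5,-0.565],[-0.002,-0.012,-0.021,-8.5,-0.565],[-0.001,-0.0085,-0.023,-8.5,-0.565],[-0.001,-0.005,-0.024,-8.5,-0.565],[0,-0.001,-0.0246,-8.5,-0.565],[0,0.0028,-0.0245,-8.5,-0.565],[0,0.0065,-0.024,-8.5,-0.565],[0,0.01,-0.0225,-8.5,-0.565],[0,0.013,-0.0207,-8.5,-0.565]],
])

```text
time: 18.65
tool_pos: [0.5944, 0.1535, 0.2002]
tool_rot: [1.298, 1.552, -0.334]
contact_force: [-0.3, 0.9, -0.1]
opening: 0.0202
```

```bash
python3 -c "
from h import *
to(.6405,.151,.11,-1)
"
```

```text
t 18.65 tcp [0.5944 0.1535 0.2002] rot [ 1.298  1.552 -0.334] F [-0.3  0.9 -0.1] open 0.0202 q [ 0.133  0.499  1.282 -0.009  1.344  0.195]
jaw yaw -3.47 tilt xz [ 0.0179 -0.0062 -0.9998] tool d [ 0.091   0.0446 -0.0008] dist 0.101
turn about x -2.47
[0.0091, 0.0045, -0.0001, -0.2474]
[0.0091, 0.0045, -0.0001, -0.2474]
[0.0091, 0.0045, -0.0, -0.2474]
[0.0091, 0.0045, -0.0, -0.2474]
[0.0091, 0.0045, -0.0, -0.2474]
[0.0091, 0.0045, 0.0, -0.2474]
[0.0091, 0.0045, 0.0, -0.2474]
[0.0091, 0.0045, 0.0001, -0.2474]
[0.0091, 0.0045, 0.0001, -0.2474]
[0.0091, 0.0045, 0.0001, -0.2474]
```

Emit:
play_rows([
  [[0.006,0.006,0,-0.25,-0.565],[0.01,0.006,0,-0.25,-0.565],[0.012,0.006,0,-0.25,-0.565],[0.013,0.006,0,-0.25,-0.565],[0.013,0.006,0,-0.25,-0.565],[0.012,0.005,0,-0.25,-0.565],[0.01,0.0045,0,-0.25,-0.565],[0.008,0.003,0,-0.25,-0.565],[0.005,0.0015,0,-0.25,-0.565],[0,0,0,-0.25,-0.565]],
])

```text
time: 19.65
tool_pos: [0.6408, 0.1485, 0.0989]
tool_rot: [0.913, 1.558, -0.679]
contact_force: [0.4, 0.9, -0.4]
opening: 0.02
```

```bash
python3 -c "
from h import *
crop('scene','s9',170,140,280,230,7)
to(.6405,.151,.03,-1)
"|grep -v '^\['
```

```text
t 19.7 tcp [0.6409 0.1486 0.0994] rot [ 0.943  1.558 -0.649] F [-0.6 -0.3 -0.3] open 0.0205 q [ 0.116  0.666  1.27  -0.009  1.197  0.14 ]
jaw yaw -1.18 tilt xz [ 0.0102 -0.0077 -0.9999] tool d [ 0.0694 -0.0012 -0.0029] dist 0.069
turn about x -0.18
```

View pics/s9.png

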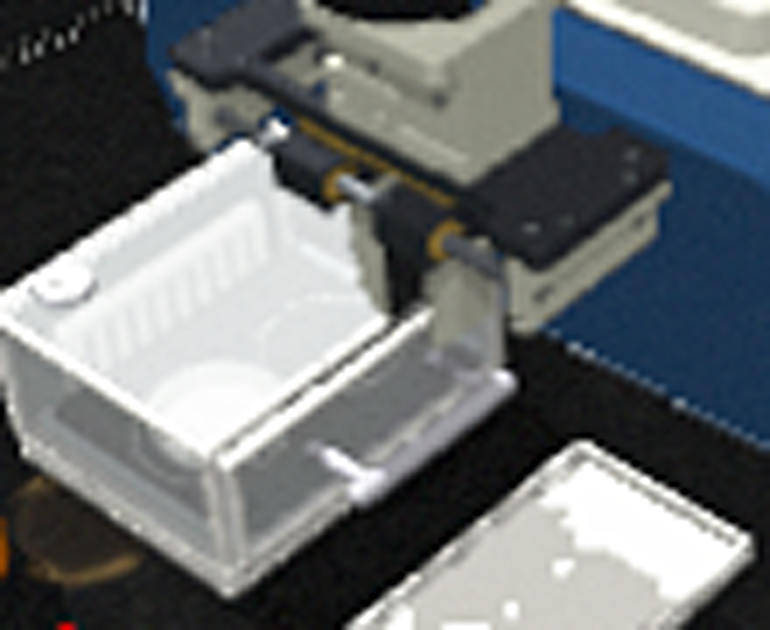

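```bash
python3 -c "
from h import *
f=lambda p:np.round((proj('scene',[p])[0]-[170,140])*7).tolist()
for z in (.0994,.119):
  print(z,[f([.6409+dx,.1486+.0095,z]) for dx in(-.029,-.010,.010,.029)],[f([.6409+dx,.1486-.0095,z]) for dx in(-.029,-.010,.010,.029)])
print(f([.6405,.151,.062]),f([.6405,.1935,.062]),f([.6405,.1085,.062]))
"
```

```text
0.0994 [[467.0, 407.0], [431.0, 387.0], [394.0, 366.0], [360.0, 346.0]] [[498.0, 381.0], [463.0, 362.0], [426.0, 341.0], [392.0, 322.0]]
0.119 [[464.0, 370.0], [428.0, 350.0], [391.0, 329.0], [356.0, 310.0]] [[496.0, 345.0], [460.0, 325.0], [423.0, 305.0], [388.0, 286.0]]
[430.0, 435.0] [360.0, 491.0] [498.0, 381.0]
```

Emit:
play_rows([
  [[0.006,0,-0.001,0,-0.565],[0.01,0,-0.001,0,-0.565],[0.012,-0.0005,-0.001,0,-0.565],[0.012,-0.0005,0,0,-0.565],[0.01,0,0,0,-0.565],[0.008,0,0,0,-0.565],[0.005,0,0,0,-0.565],[0.002,0,0,0,-0.565],[0,0,0,0,-0.565],[0,0,0,0,-0.565]],
])

```text
time: 20.7
tool_pos: [0.6407, 0.1519, 0.0296]
tool_rot: [1.025, 1.557, -0.566]
contact_force: [0.3, -0.1, -0.4]
opening: 0.02
```

```bash
python3 -c "
from h import *
crop('scene','s10',170,140,280,230,7)
to(.6405,.151,.03,-1)
"|grep -v '^\['
```

```text
t 20.75 tcp [0.6408 0.1519 0.0297] rot [ 1.033  1.557 -0.558] F [ 0.1 -0.6  0.4] open 0.0196 q [ 0.121  0.739  1.337 -0.01   1.054  0.146]
jaw yaw -1.15 tilt xz [ 0.0119 -0.0074 -0.9999] tool d [-0.0003 -0.0003  0.0009] dist 0.001
turn about x -0.15
```

View pics/s10.png

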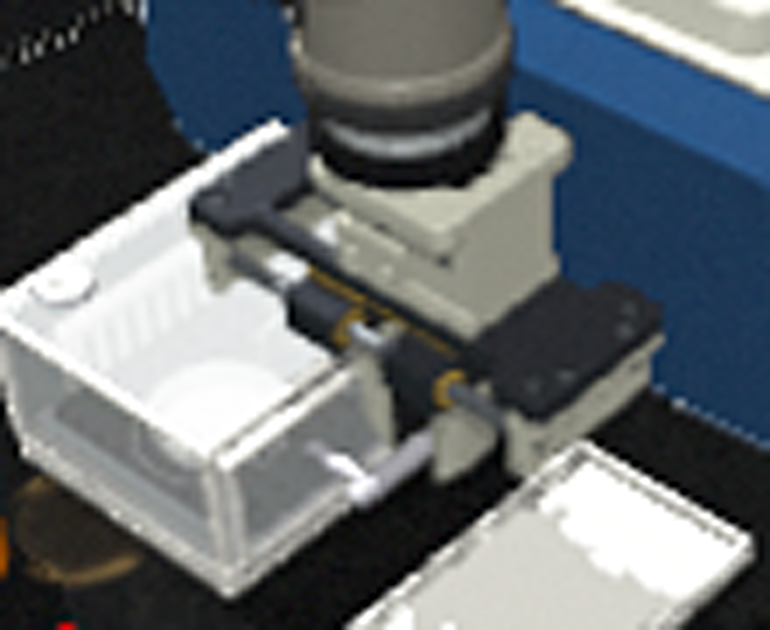

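Emit:
play_rows([
  [[0,0,0,0,-0.9],[0,0,0,0,-0.9],[0,0,0,0,-0.9],[0,-0.003,0,0,-0.9],[0,-0.008,0,0,-0.9],[0,-0.012,0,0,-0.9],[0,-0.014,0,0,-0.9],[0,-0.016,0,0,-0.9],[0,-0.016,0,0,-0.9],[0,-0.016,0,0,-0.9]],
], grip_force=15)

```text
time: 21.75
tool_pos: [0.5546, 0.1537, 0.0302]
tool_rot: [1.29, 1.549, -0.302]
contact_force: [1.2, -0.1, -0.7]
opening: 0.0104
```

```bash
python3 -c "
from h import *
to(.5145,.1545,.03,-1)
"|grep -v '^\['
```

```text
t 21.75 tcp [0.5546 0.1537 0.0302] rot [ 1.29   1.549 -0.302] F [ 1.2 -0.1 -0.7] open 0.0104 q [ 0.143  0.608  1.609 -0.012  0.906  0.171]
jaw yaw -1.18 tilt xz [ 0.0205 -0.0064 -0.9998] tool d [-0.0006 -0.0401 -0.    ] dist 0.04
turn about x -0.18
```

Emit:
play_rows([
  [[0,-0.012,0,0,-0.9],[0,-0.011,0,0,-0.9],[0,-0.009,0,0,-0.9],[0,-0.006,0,0,-0.9],[0,-0.002,0,0,-0.9],[0,-0.001,0,0,-0.9],[0,0,0,0,-0.9],[0,0,0,0,-0.5],[0,0,0,0,-0.5],[-0.001,0,0,0,-0.5]],
])

```text
time: 22.75
tool_pos: [0.5105, 0.1545, 0.0316]
tool_rot: [1.343, 1.546, -0.248]
contact_force: [-0.7, -0.4, -0.2]
opening: 0.0227
```

```bash
python3 -c "
from h import *
to(.5145,.1545,.03,-1)
"|grep -v '^\['
```

```text
t 22.75 tcp [0.5105 0.1545 0.0316] rot [ 1.343  1.546 -0.248] F [-0.7 -0.4 -0.2] open 0.0227 q [ 0.157  0.544  1.733 -0.013  0.841  0.186]
jaw yaw -1.16 tilt xz [ 0.0242 -0.0061 -0.9997] tool d [ 0.0016  0.0039 -0.    ] dist 0.004
turn about x -0.16
```

Emit:
play_rows([
  [[-0.006,0,0,0,-0.3],[-0.016,0,0,0,-0.3],[-0.025,0,0,0,0],[-0.03,0,0,0,0.4],[-0.03,-0.003,0.005,0,0.6],[-0.03,-0.006,0.01,0,0.7],[-0.025,-0.01,0.015,0,0.7],[-0.01,-0.012,0.022,0,0.7],[-0.005,-0.012,0.025,0,0.7],[0,-0.012,0.025,0,0.7]],
])

```text
time: 23.75
tool_pos: [0.4484, 0.054, 0.2201]
tool_rot: [1.382, 1.541, -0.205]
contact_force: [-0.4, -0.3, 0.1]
opening: 0.0777
```

```bash
python3 -c "
from h import *
to(.415,-.20,.20,-90)
"
```

```text
t 23.75 tcp [0.4484 0.054  0.2201] rot [ 1.382  1.541 -0.205] F [-0.4 -0.3  0.1] open 0.0777 q [-0.047  0.173  1.704 -0.005  1.234 -0.03 ]
jaw yaw -0.88 tilt xz [ 0.0295 -0.0061 -0.9995] tool d [ 0.0206 -0.0301  0.2544] dist 0.257
turn about x 89.12
[0.0021, -0.003, 0.0254, 8.9122]
[0.0021, 0.001, 0.0256, 8.9122]
[0.0021, 0.0049, 0.0251, 8.9122]
[0.0021, 0.0088, 0.0241, 8.9122]
[0.0021, 0.0124, 0.0224, 8.9122]
[0.0021, 0.0157, 0.0202, 8.9122]
[0.0021, 0.0186, 0.0176, 8.9122]
[0.0021, 0.0211, 0.0145, 8.9122]
[0.0021, 0.0231, 0.011, 8.9122]
[0.0021, 0.0246, 0.0073, 8.9122]
```

Emit:
play_rows([
  [[0,-0.003,0.025,8.5,0.7],[0,0.001,0.0255,8.5,0.7],[0,0.005,0.025,8.5,0.7],[0,0.009,0.024,8.5,0.7],[0.001,0.0124,0.0224,8.5,0.7],[0.001,0.0157,0.02,8.5,0.7],[0.001,0.0186,0.0176,8.5,0.7],[0.001,0.021,0.0145,8.5,0.7],[0.001,0.023,0.011,8.5,0.7],[0.001,0.0246,0.007,8.5,0.7]],
])

```text
time: 24.75
tool_pos: [0.4167, -0.2089, 0.2226]
tool_rot: [2.863, 1.531, -0.228]
contact_force: [-0.4, 0.5, 0.4]
opening: 0.0782
```

```bash
python3 -c "
from h import *
t=crop('top','t11',195,110,385,270,4.1); s=crop('scene','s11',160,140,300,250,5.5)
cv2.imwrite('pics/top11.png',t[:,:,::-1]);cv2.imwrite('pics/scene11.png',s[:,:,::-1])
to(.4425,-.243,.15,-90)
"
```

```text
t 24.85 tcp [ 0.4167 -0.2105  0.2224] rot [ 2.835  1.531 -0.255] F [0.1 0.1 0.8] open 0.0783 q [-0.643  0.194  1.672  0.016  1.239  0.871]
jaw yaw -87.07 tilt xz [ 0.0387 -0.0101 -0.9992] tool d [ 0.0736  0.0329 -0.0213] dist 0.083
turn about x 2.93
[0.0074, 0.0033, -0.0021, 0.2926]
[0.0074, 0.0033, -0.0021, 0.2926]
[0.0074, 0.0033, -0.0022, 0.2926]
[0.0074, 0.0033, -0.0022, 0.2926]
[0.0074, 0.0032, -0.0022, 0.2926]
[0.0074, 0.0032, -0.0022, 0.2926]
[0.0074, 0.0032, -0.0022, 0.2926]
[0.0074, 0.0032, -0.0022, 0.2926]
[0.0074, 0.0032, -0.0023, 0.2926]
[0.0074, 0.0032, -0.0023, 0.2926]
```

View pics/t11.png

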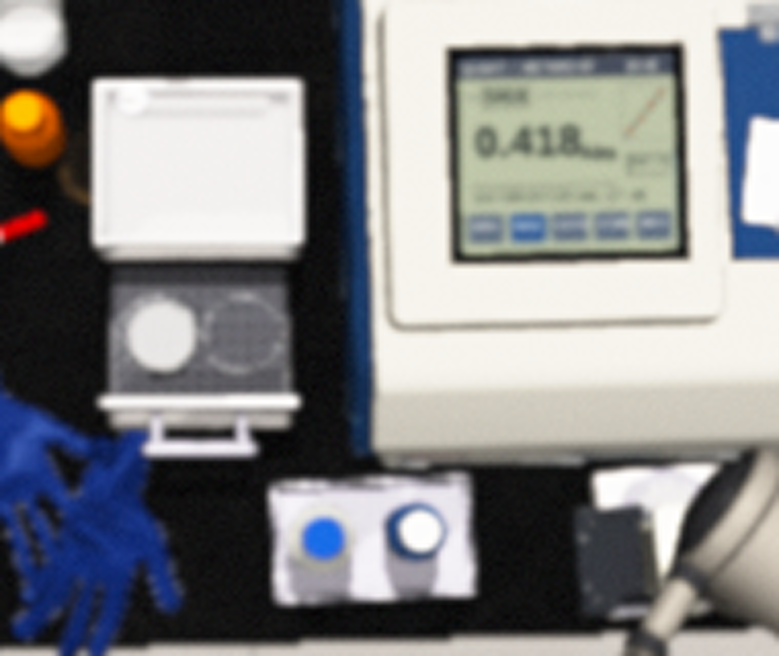

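View pics/s11.png

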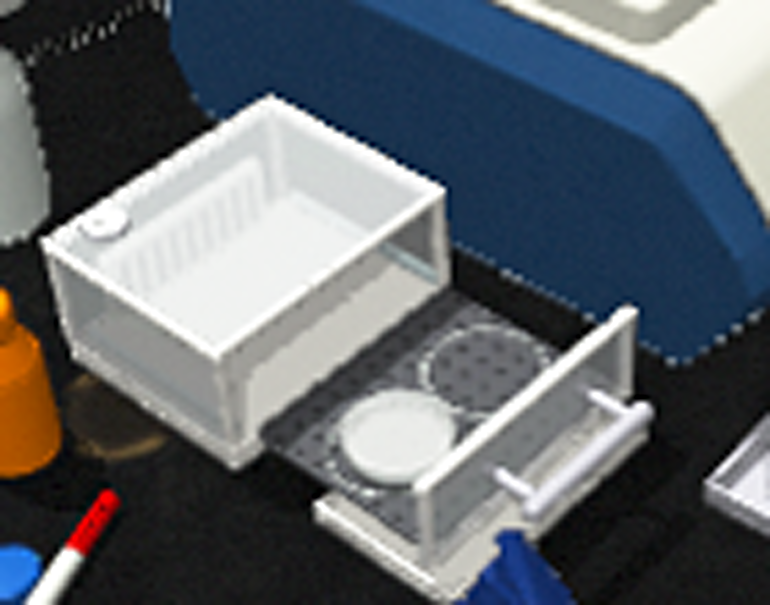

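```bash
python3 - <<'E'
from h import *
def T(p,x0,y0,f): return [x0+(p[0]+.5)/f-.5,y0+(p[1]+.5)/f-.5]
R=lambda n,p:print(n,np.round(p,4))
t=lambda *p:T(p,195,110,4.1); s=lambda *p:T(p,160,140,5.5)
R("ring t",w("top",t(246,335),.032));R("ring s",w("scene",s(487,366),.032))
R("next t",w("top",t(162,335),.044));R("next s",w("scene",s(400,432),.044))
R("handle t",[w("top",t(*p),.062)[:2] for p in((145,450),(257,450))])
R("bottles",[w("top",t(325,537),.121),w("top",t(418,531),.108)])
# overlay circles: dish on pan candidates
im=cv2.imread("pics/top0.png");im=cv2.resize(im[215:270,330:400],None,fx=10,fy=10,interpolation=cv2.INTER_CUBIC)
im2=cv2.imread("pics/scene0.png");im2=cv2.resize(im2[150:200,325:395],None,fx=10,fy=10,interpolation=cv2.INTER_CUBIC)
a=np.linspace(0,6.283,80)
for (cx,cy,r,z,col) in ((.436,-.2445,.046,.044,(0,0,255)),(.4425,-.242,.031,.056,(0,160,0)),(.4425,-.242,.031,.046,(255,0,0))):
    P=np.c_[cx+r*np.cos(a),cy+r*np.sin(a),0*a+z]
    for c,I,x0,y0 in(("top",im,330,215),("scene",im2,325,150)):
        q=(proj(c,P)-[x0,y0]+.5)*10-.5
        cv2.polylines(I,[q.astype(np.int32)],True,col,1)
cv2.imwrite("pics/ov.png",np.vstack([im,im2])[:1050][::1]);cv2.imwrite("pics/ov1.png",im);cv2.imwrite("pics/ov2.png",im2)
E
```

```text
ring t [0.6099 0.1123 0.032 ]
ring s [0.6125 0.1105 0.032 ]
next t [0.6103 0.1845 0.044 ]
next s [0.608 0.185 0.044]
handle t [[0.5107 0.2   ]
 [0.5084 0.1055]]
bottles [[ 0.433   0.0525  0.121 ]
 [ 0.436  -0.0244  0.108 ]]
```

View pics/ov1.png

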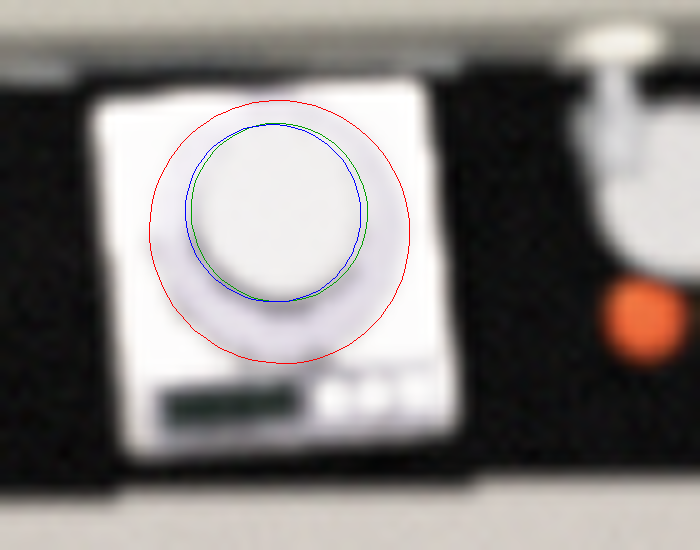

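View pics/ov2.png

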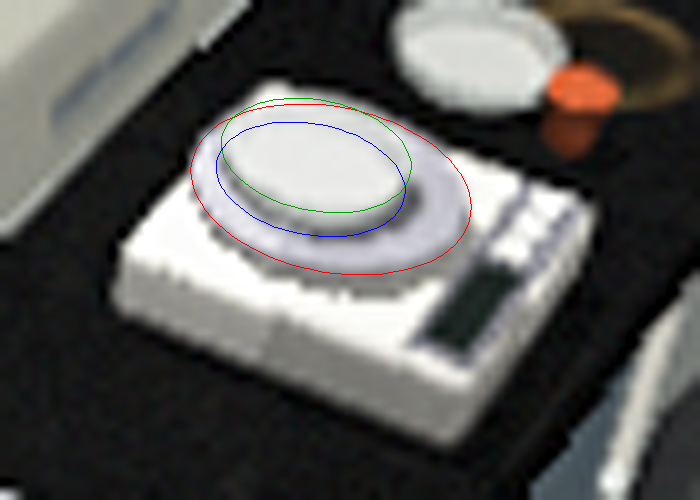

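Emit:
play_rows([
  [[0.006,0.006,-0.004,0.3,0.6],[0.012,0.006,-0.004,0.3,0.6],[0.016,0.006,-0.004,0.3,0.6],[0.018,0.005,-0.003,0.3,0.6],[0.018,0.004,-0.003,0.3,0.6],[0.018,0.003,-0.002,0.3,0.6],[0.016,0.002,-0.001,0.3,0.6],[0.012,0,0,0.3,0.6],[0.008,0,0,0.3,0.6],[0.003,0,0,0.2,0.6]],
])

```text
time: 25.85
tool_pos: [0.4477, -0.2388, 0.0866]
tool_rot: [2.943, 1.533, -0.182]
contact_force: [0.0, -0.1, -0.3]
opening: 0.0738
```

```bash
python3 -c "
from h import *
crop('scene','s12',310,120,410,205,7.5)
to(.4425,-.242,.028,-90)
"|grep -v '^\['
```

```text
t 25.9 tcp [ 0.4476 -0.2387  0.0865] rot [ 2.947  1.533 -0.178] F [-0.7  0.7 -0.3] open 0.0735 q [-0.653  0.418  1.766  0.022  0.924  0.889]
jaw yaw -89.06 tilt xz [ 0.0372 -0.0067 -0.9993] tool d [0.0583 0.0028 0.0073] dist 0.059
turn about x 0.94
```

View pics/s12.png

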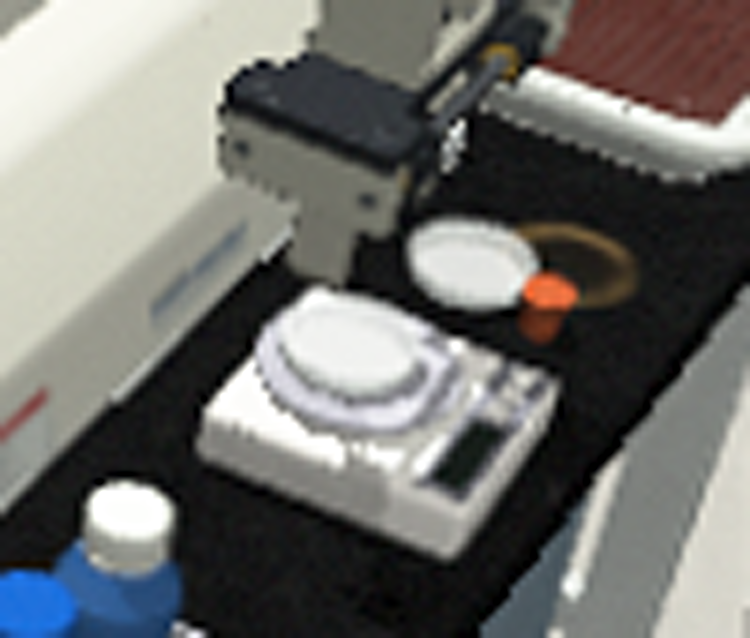

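Emit:
play_rows([
  [[0.005,0.001,0.002,0.1,0.6],[0.009,0.001,0.002,0.1,0.6],[0.011,0.001,0.002,0.1,0.6],[0.011,0,0.001,0.1,0.6],[0.009,0,0,0.1,0.6],[0.006,0,0,0.1,0.6],[0.003,0,0,0.1,0.6],[0.001,0,0,0.1,0.6],[0,0,0,0.1,0.6],[0,0,0,0,0.6]],
])

```text
time: 26.9
tool_pos: [0.444, -0.2438, 0.0298]
tool_rot: [2.894, 1.527, -0.246]
contact_force: [-0.9, -0.6, -0.2]
opening: 0.0733
```

```bash
python3 -c "
from h import *
crop('scene','s13',310,120,410,205,7.5)
to(.4425,-.242,.028,-90)
f=lambda p:np.round((proj('scene',[p])[0]-[310,120])*7.5).tolist()
o=robot.observe();x,y,z=o['tool_pos'];h=o['opening']/2
print('tip L', [f([x+a,y+h+b,z+.0195]) for a in(-.0095,.0095) for b in (0,.019)])
"|grep -v '^\['
```

```text
t 26.95 tcp [ 0.4441 -0.2438  0.0299] rot [ 2.892  1.527 -0.249] F [ 0.6 -0.   0. ] open 0.0735 q [-0.666  0.5    1.829  0.025  0.772  0.886]
jaw yaw -89.96 tilt xz [ 0.0423 -0.0107 -0.999 ] tool d [ 0.0018 -0.0019  0.0017] dist 0.003
turn about x 0.04
tip L [[323.0, 395.0], [303.0, 417.0], [284.0, 378.0], [263.0, 399.0]]
```

View pics/s13.png

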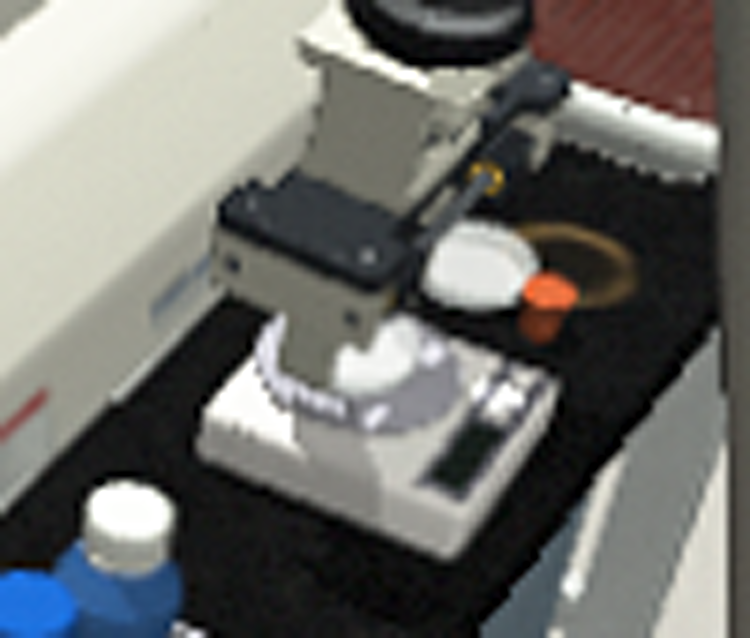

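Emit:
play_rows([
  [[0.0015,-0.001,0.001,0,0.6],[0,0,0,0,0.6],[0,0,0,0,0.1],[0,0,0,0,0.1],[0,0,0,0,0.1],[0,0,0,0,0.1],[0,0,0,0,0.1],[0,0,0,0,0.1],[0,0,0,0,0.1],[0,0,0,0,0.1]],
], grip_force=12)

```text
time: 27.95
tool_pos: [0.4439, -0.2426, 0.0297]
tool_rot: [2.887, 1.525, -0.253]
contact_force: [0.6, 1.1, 0.4]
opening: 0.0503
```

```bash
python3 -c "
from h import *
st()
"
```

```text
t 27.95 tcp [ 0.4439 -0.2426  0.0297] rot [ 2.887  1.525 -0.253] F [0.6 1.1 0.4] open 0.0503 q [-0.664  0.498  1.834  0.026  0.768  0.887]
```

```bash
python3 -c "
from h import *
crop('scene','s14',330,140,390,190,12)
"
```

```text
(no output)
```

View pics/s14.png

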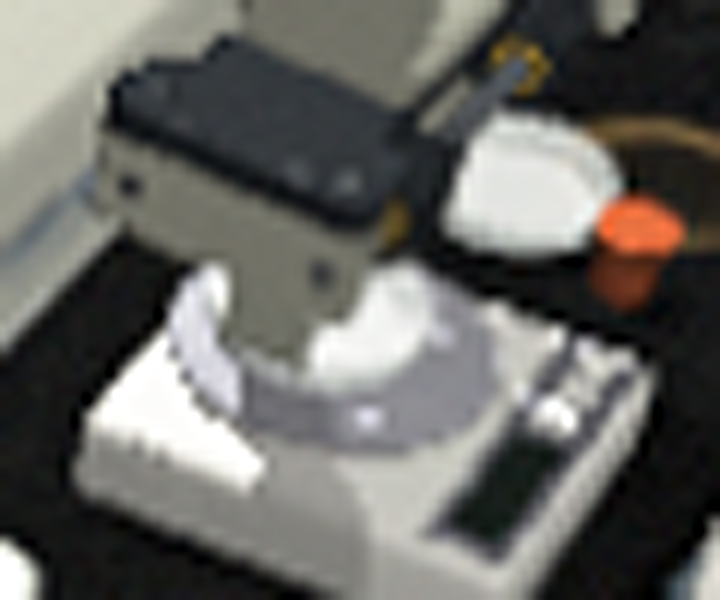

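Emit:
play_rows([
  [[-0.003,0,0,0,0.6],[0,0,0,0,0.6],[0,0,0,0,0.6],[0,0,0,0,0.6],[0.004,0,0,0,0.6],[0.003,0,0,0,0.6],[0.002,0,0,0,0.6],[0.001,0,0,0,0.6],[0,0,0,0,0.6],[0,0,0,0,0.6]],
])

```text
time: 29.0
tool_pos: [0.4438, -0.2427, 0.0214]
tool_rot: [2.893, 1.526, -0.247]
contact_force: [-0.1, 0.1, -0.7]
opening: 0.0738
```

```bash
python3 -c "
from h import *
st()
"
```

```text
t 29.0 tcp [ 0.4438 -0.2427  0.0214] rot [ 2.893  1.526 -0.247] F [-0.1  0.1 -0.7] open 0.0738 q [-0.664  0.513  1.839  0.027  0.749  0.886]
```

Emit:
play_rows([
  [[0,0,0,0,0.1],[0,0,0,0,0.1],[0,0,0,0,0.1],[0,0,0,0,0.1],[0,0,0,0,0.1],[0,0,0,0,0.1],[0,0,0,0,0.1],[0,0,0,0,0.1],[0,0,0,0,0.1],[0,0,0,0,0.1]],
])

```text
time: 30.0
tool_pos: [0.4439, -0.2428, 0.0217]
tool_rot: [2.888, 1.526, -0.253]
contact_force: [-0.3, 0.0, -0.3]
opening: 0.0564
```

```bash
python3 -c "
from h import *
st()
crop('scene','s15',330,140,390,190,12)
"
```

```text
t 30.0 tcp [ 0.4439 -0.2428  0.0217] rot [ 2.888  1.526 -0.253] F [-0.3  0.  -0.3] open 0.0564 q [-0.664  0.512  1.839  0.027  0.749  0.886]
```

View pics/s15.png

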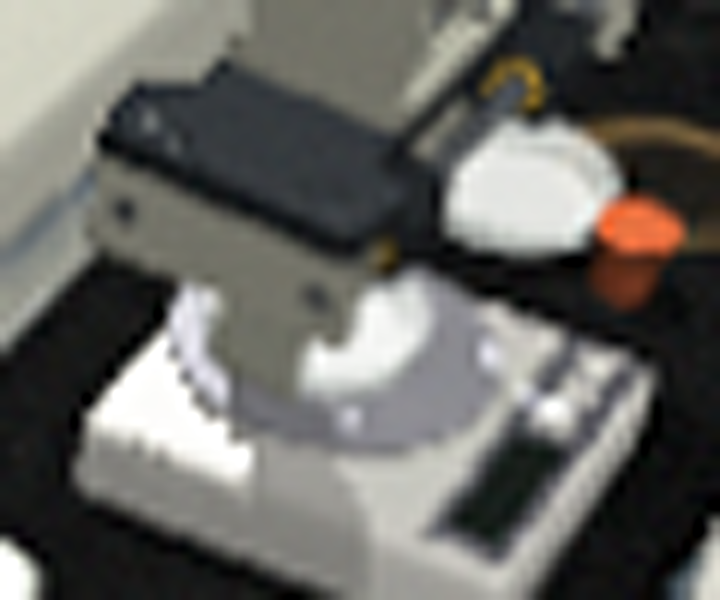

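Emit:
play_rows([
  [[-0.004,0,0,0,0.1],[-0.01,0,0,0,0.1],[-0.018,0,0,0,0.1],[-0.022,0,0,0,0.1],[-0.024,0,0.001,0,0.1],[-0.024,-0.002,0.001,0,0.1],[-0.022,-0.006,0.001,0,0.1],[-0.018,-0.012,0.001,0,0.1],[-0.012,-0.018,0.001,0,0.1],[-0.006,-0.022,0.001,0,0.1]],
])

```text
time: 31.05
tool_pos: [0.43, -0.1812, 0.1931]
tool_rot: [2.854, 1.522, -0.29]
contact_force: [0.8, 0.3, -0.5]
opening: 0.0566
```

```bash
python3 -c "
from h import *
crop('scene','s16',280,90,400,190,6)
to(.445,.06,.19,-45)
"
```

```text
t 31.1 tcp [ 0.4298 -0.1782  0.1937] rot [ 2.887  1.522 -0.256] F [-1.7  3.9  1. ] open 0.0564 q [-0.569  0.21   1.734  0.017  1.15   0.996]
jaw yaw -90.08 tilt xz [ 0.0473 -0.0124 -0.9988] tool d [ 0.0015 -0.2382 -0.0148] dist 0.239
turn about x -45.08
[0.0001, -0.0238, -0.0015, -4.5081]
[0.0001, -0.0236, -0.0034, -4.5081]
[0.0001, -0.0233, -0.0052, -4.5081]
[0.0001, -0.0228, -0.007, -4.5081]
[0.0001, -0.0222, -0.0088, -4.5081]
[0.0001, -0.0214, -0.0105, -4.5081]
[0.0001, -0.0205, -0.0122, -4.5081]
[0.0001, -0.0195, -0.0137, -4.5081]
[0.0001, -0.0184, -0.0152, -4.5081]
[0.0001, -0.0171, -0.0166, -4.5081]
```

View pics/s16.png

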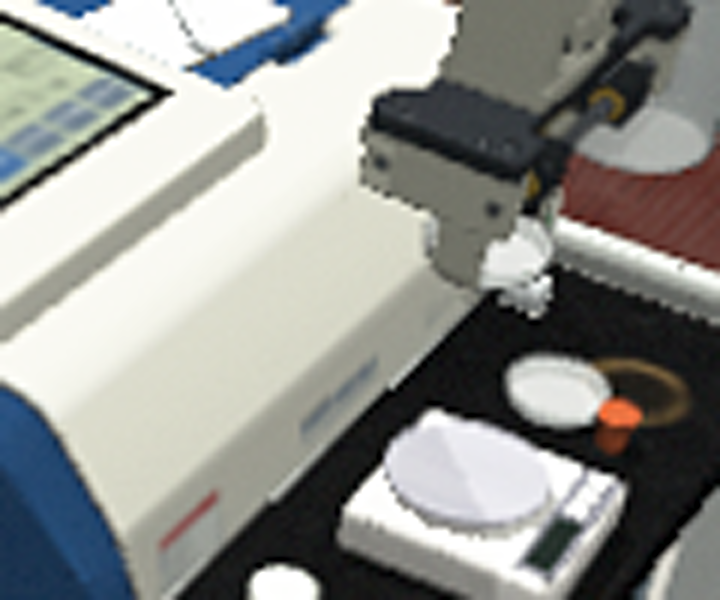

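Emit:
play_rows([
  [[0,-0.024,-0.0015,-4.5,0.1],[0,-0.0236,-0.0034,-4.5,0.1],[0,-0.0233,-0.005,-4.5,0.1],[0,-0.0228,-0.007,-4.5,0.1],[0,-0.0222,-0.009,-4.5,0.1],[0,-0.0214,-0.0105,-4.5,0.1],[0,-0.0205,-0.012,-4.5,0.1],[0,-0.0195,-0.0137,-4.5,0.1],[0,-0.0184,-0.015,-4.5,0.1],[0,-0.0171,-0.0166,-4.5,0.1]],
])

```text
time: 32.1
tool_pos: [0.442, 0.0655, 0.1975]
tool_rot: [2.029, 1.512, -0.3]
contact_force: [-0.1, 0.2, -1.1]
opening: 0.0564
```

```bash
python3 -c "
from h import *
to(.60,.112,.15,-1)
p=w('scene',[280+467.5/6-.5,90+469/6-.5],.044); print('pan',p)
"
```

```text
t 32.1 tcp [0.442  0.0655 0.1975] rot [ 2.029  1.512 -0.3  ] F [-0.1  0.2 -1.1] open 0.0564 q [-0.012  0.17   1.775 -0.018  1.14   0.753]
jaw yaw -43.45 tilt xz [ 0.056  -0.0173 -0.9983] tool d [ 0.0555  0.0802 -0.141 ] dist 0.171
turn about x -42.45
[0.0056, 0.008, -0.0141, -4.2449]
[0.0056, 0.009, -0.0135, -4.2449]
[0.0056, 0.01, -0.0128, -4.2449]
[0.0056, 0.0109, -0.012, -4.2449]
[0.0056, 0.0118, -0.0111, -4.2449]
[0.0056, 0.0126, -0.0102, -4.2449]
[0.0056, 0.0133, -0.0093, -4.2449]
[0.0056, 0.014, -0.0083, -4.2449]
[0.0056, 0.0145, -0.0072, -4.2449]
[0.0056, 0.015, -0.0061, -4.2449]
pan [ 0.43794945 -0.24694615  0.044     ]
```

Emit:
play_rows([
  [[0.001,0.006,-0.01,-4.2,0.1],[0.002,0.009,-0.0135,-4.2,0.1],[0.003,0.01,-0.013,-4.2,0.1],[0.005,0.011,-0.012,-4.2,0.1],[0.006,0.012,-0.011,-4.2,0.1],[0.006,0.0126,-0.01,-4.2,0.1],[0.006,0.0133,-0.0093,-4.2,0.1],[0.006,0.014,-0.0083,-4.2,0.1],[0.006,0.0145,-0.007,-4.2,0.1],[0.006,0.015,-0.006,-4.2,0.1]],
])

```text
time: 33.1
tool_pos: [0.5993, 0.1153, 0.1634]
tool_rot: [1.278, 1.507, -0.28]
contact_force: [0.3, -0.0, 0.7]
opening: 0.0566
```

```bash
python3 -c "
from h import *
to(.611,.1115,.06,-1)
"
```

```text
t 33.1 tcp [0.5993 0.1153 0.1634] rot [ 1.278  1.507 -0.28 ] F [ 0.3 -0.   0.7] open 0.0566 q [ 0.077  0.494  1.396 -0.024  1.192  0.072]
jaw yaw 0.78 tilt xz [ 0.0611 -0.0176 -0.998 ] tool d [0.1039 0.0053 0.002 ] dist 0.104
turn about x 1.78
[0.0104, 0.0005, 0.0002, 0.1777]
[0.0104, 0.0005, 0.0002, 0.1777]
[0.0104, 0.0005, 0.0002, 0.1777]
[0.0104, 0.0005, 0.0002, 0.1777]
[0.0104, 0.0005, 0.0002, 0.1777]
[0.0104, 0.0005, 0.0002, 0.1777]
[0.0104, 0.0005, 0.0002, 0.1777]
[0.0104, 0.0005, 0.0002, 0.1777]
[0.0104, 0.0005, 0.0002, 0.1777]
[0.0104, 0.0005, 0.0002, 0.1777]
```

Emit:
play_rows([
  [[0.01,0.001,0.002,0.2,0.1],[0.016,0.001,0.001,0.2,0.1],[0.018,0.001,0,0.2,0.1],[0.018,0.001,0,0.2,0.1],[0.016,0.001,0,0.2,0.1],[0.012,0.001,0,0.2,0.1],[0.008,0.001,0,0.2,0.1],[0.004,0,0,0.2,0.1],[0,0,0,0.2,0.1],[0,0,0,0,0.1]],
])

```text
time: 34.1
tool_pos: [0.6111, 0.1072, 0.058]
tool_rot: [1.295, 1.508, -0.307]
contact_force: [0.4, 0.1, -0.6]
opening: 0.0562
```

```bash
python3 -c "
from h import *
crop('scene','s17',170,130,300,240,6)
to(.612,.1125,.0135,-1)
"|grep -v '^\['
```

```text
t 34.15 tcp [0.6112 0.1072 0.0582] rot [ 1.296  1.508 -0.306] F [ 0.2 -0.6 -0.5] open 0.0565 q [ 0.063  0.621  1.488 -0.027  0.975  0.109]
jaw yaw -1.76 tilt xz [ 0.0598 -0.0189 -0.998 ] tool d [ 0.0445 -0.0021 -0.0061] dist 0.045
turn about x -0.76
```

View pics/s17.png

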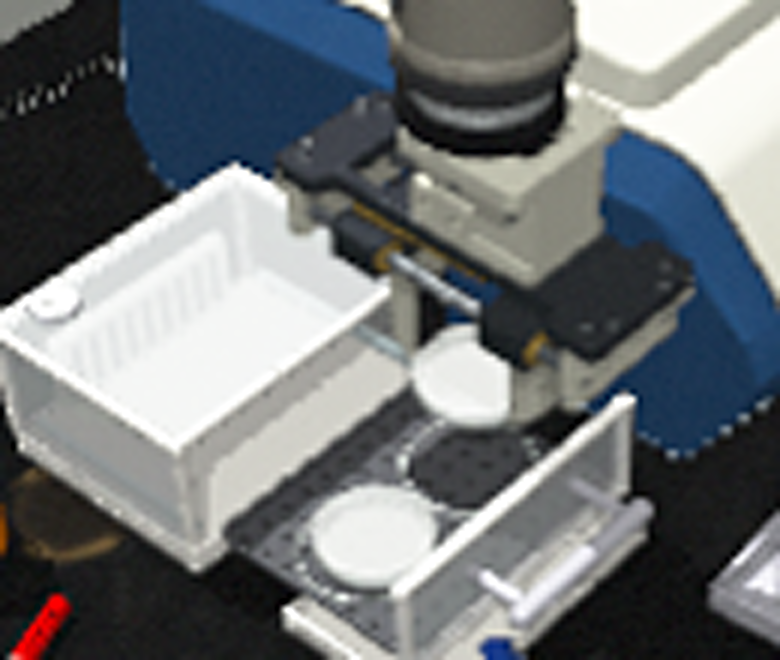

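Dish is over the ring, clear of the panel. Lower on.

Emit:
play_rows([
  [[0.006,-0.001,-0.002,-0.2,0.1],[0.009,-0.001,-0.002,-0.2,0.1],[0.01,0,-0.002,-0.2,0.1],[0.009,0,0,-0.2,0.1],[0.006,0,0,0,0.1],[0.003,0,0,0,0.1],[0.001,0,0,0,0.1],[0,0,0,0,0.1],[0,0,0,0,0.1],[0,0,0,0,0.1]],
])

```text
time: 35.15
tool_pos: [0.6129, 0.1133, 0.0116]
tool_rot: [1.296, 1.506, -0.291]
contact_force: [-0.1, -0.4, 0.2]
opening: 0.0567
```

```bash
python3 -c "
from h import *
crop('scene','s18',200,150,280,215,9)
to(.612,.1125,.0115,-1)
"|grep -v '^\['
```

```text
t 35.2 tcp [0.6129 0.1132 0.0116] rot [ 1.295  1.506 -0.292] F [-0.1  0.2 -0.4] open 0.0565 q [ 0.073  0.684  1.519 -0.03   0.879  0.107]
jaw yaw -0.86 tilt xz [ 0.0621 -0.0186 -0.9979] tool d [ 0.0001 -0.0009  0.0007] dist 0.001
turn about x 0.14
```

View pics/s18.png

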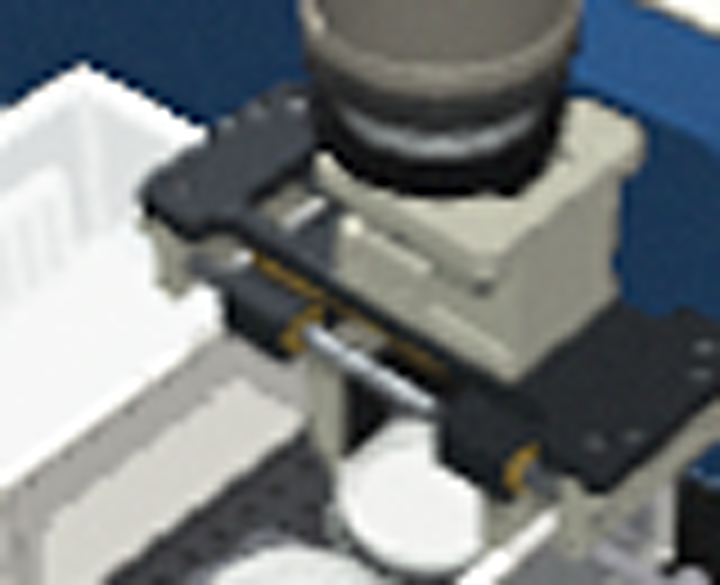

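Emit:
play_rows([
  [[0.0015,0,0,0,0.1],[0,0,0,0,0.1],[0,0,0,0,0.45],[0,0,0,0,0.45],[0,0,0,0,0.45],[0,0,0,0,0.45],[-0.004,0,0,0,0.45],[-0.012,0,0,0,0.45],[-0.02,0,0,0,0.45],[-0.026,0,0,0,0.45]],
])

```text
time: 36.2
tool_pos: [0.6069, 0.114, 0.0718]
tool_rot: [1.253, 1.512, -0.333]
contact_force: [-0.4, 1.4, -0.7]
opening: 0.0663
```

```bash
python3 -c "
from h import *
crop('scene','s19',170,130,300,240,6)
to(.61,.185,.06,-1)
"|grep -v '^\['
```

```text
t 36.25 tcp [0.6096 0.1145 0.0773] rot [ 1.303  1.504 -0.283] F [ 2.7 -0.8  3.5] open 0.0663 q [ 0.075  0.596  1.474 -0.027  1.01   0.105]
jaw yaw -0.86 tilt xz [ 0.0636 -0.0185 -0.9978] tool d [ 0.016  -0.0018 -0.0708] dist 0.073
turn about x 0.14
```

View pics/s19.png

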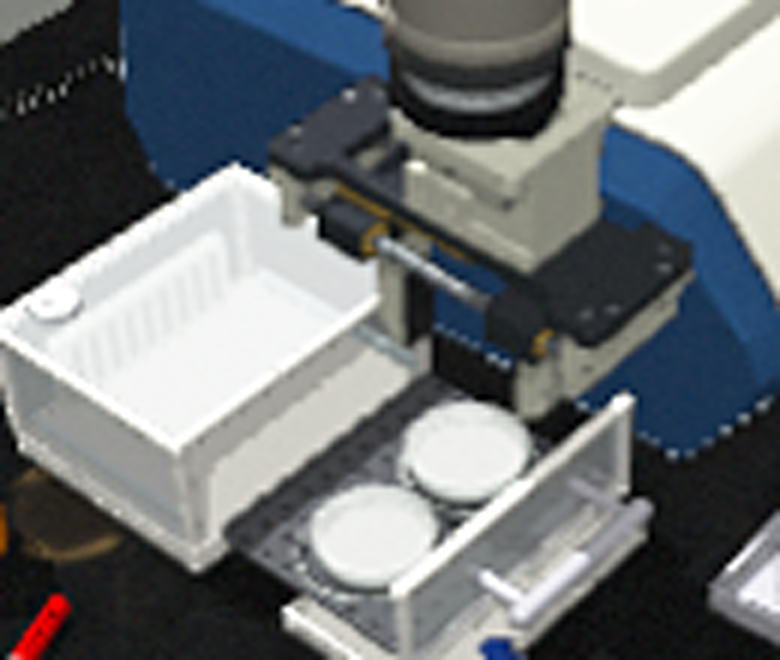

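Emit:
play_rows([
  [[0,0,-0.012,0,0.5],[0,0,-0.016,0,0.5],[0,0,-0.016,0,0.5],[0,0,-0.014,0,0.5],[0,0,-0.01,0,0.5],[0.004,0,-0.003,0,0.5],[0.007,0,0,0,0.5],[0.007,0,0,0,0.5],[0.005,0,0,0,0.5],[0,0,0,0,0.5]],
])

```text
time: 37.25
tool_pos: [0.6111, 0.1923, 0.0502]
tool_rot: [1.284, 1.506, -0.3]
contact_force: [-1.6, 0.4, 0.6]
opening: 0.0686
```

```bash
python3 -c "
from h import *
crop('scene','s20',170,130,300,240,6)
to(.6105,.185,.0105,-1)
"|grep -v '^\['
```

```text
t 37.3 tcp [0.6113 0.1923 0.0506] rot [ 1.287  1.506 -0.297] F [ 0.1  0.  -0.1] open 0.0689 q [ 0.202  0.663  1.428 -0.037  0.993  0.235]
jaw yaw -0.77 tilt xz [ 0.0622 -0.0191 -0.9979] tool d [ 0.0401 -0.0032  0.0066] dist 0.041
turn about x 0.23
```

View pics/s20.png

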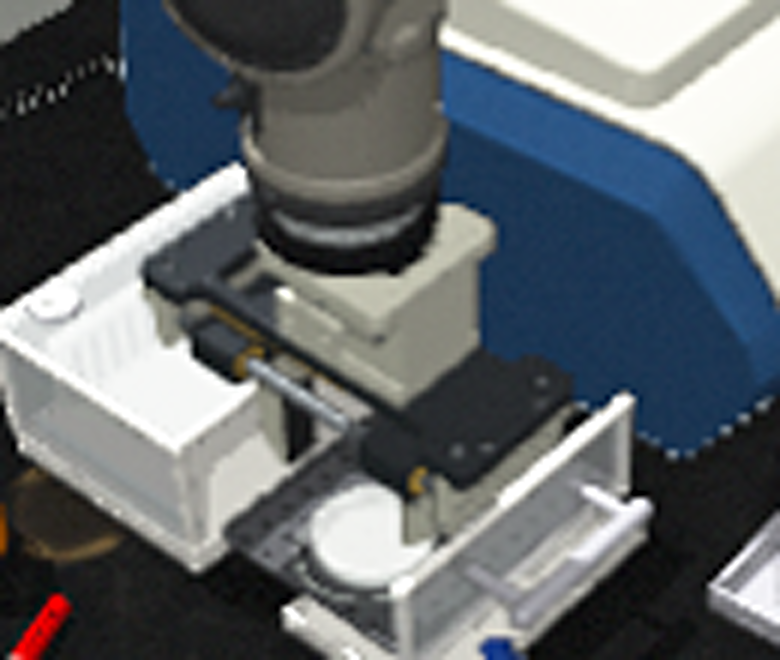

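Emit:
play_rows([
  [[0.004,-0.001,0.002,0,0.5],[0.008,-0.001,0.002,0,0.5],[0.009,-0.001,0.0015,0,0.5],[0.008,0,0.001,0,0.5],[0.005,0,0,0,0.5],[0.003,0,0,0,0.5],[0.001,0,0,0,0.5],[0,0,0,0,0.5],[0,0,0,0,0.5],[0,0,0,0,0.5]],
])

```text
time: 38.3
tool_pos: [0.6116, 0.1835, 0.0105]
tool_rot: [1.3, 1.504, -0.287]
contact_force: [0.4, -0.0, 0.3]
opening: 0.0688
```

```bash
python3 -c "
from h import *
crop('scene','s21',170,130,300,240,6)
to(.6105,.185,.0115,-1)
"|grep -v '^\['
```

```text
t 38.35 tcp [0.6116 0.1835 0.0105] rot [ 1.3    1.504 -0.286] F [-0.4 -0.5  0.2] open 0.0689 q [ 0.188  0.709  1.469 -0.039  0.904  0.227]
jaw yaw -0.85 tilt xz [ 0.0644 -0.0189 -0.9977] tool d [-0.0011 -0.001  -0.0014] dist 0.002
turn about x 0.15
```

View pics/s21.png

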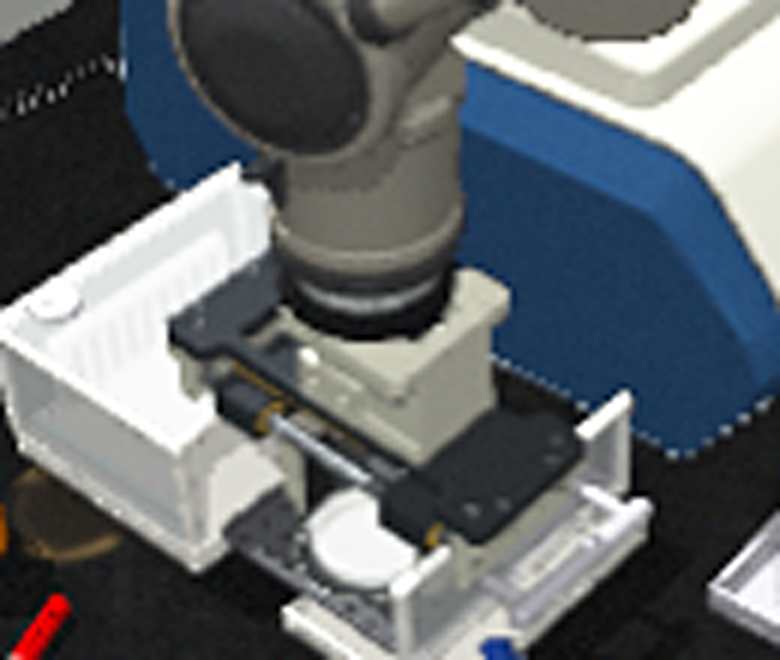

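Emit:
play_rows([
  [[0,0,0,0,0.08],[0,0,0,0,0.08],[0,0,0,0,0.08],[0,0,0,0,0.08],[0,0,0,0,0.08],[0,0,0,0,0.08],[0,0,0,0,0.08],[0,0,0,0,0.08],[0,0,0,0,0.08],[0,0,0,0,0.08]],
])

```text
time: 39.35
tool_pos: [0.6116, 0.1836, 0.0105]
tool_rot: [1.303, 1.503, -0.284]
contact_force: [0.1, 0.5, -0.3]
opening: 0.0543
```

Emit:
play_rows([
  [[-0.004,0,0,0,0.08],[-0.01,0,0,0,0.08],[-0.018,0,0,0,0.08],[-0.022,0,0,0,0.08],[-0.024,0,0,0,0.08],[-0.024,0,0,0,0.08],[-0.024,-0.004,0.004,0,0.08],[-0.02,-0.01,0.01,0,0.08],[-0.012,-0.014,0.014,0,0.08],[-0.006,-0.016,0.016,0,0.08]],
])

```text
time: 40.35
tool_pos: [0.5557, 0.1441, 0.1843]
tool_rot: [1.333, 1.5, -0.251]
contact_force: [-0.3, -0.3, -0.1]
opening: 0.0542
```

```bash
python3 -c "
from h import *
t=crop('top','t22',195,110,385,270,4.1); crop('scene','s22',160,90,310,240,4.5)
to(.43,.03,.19,-45)
"
```

```text
t 40.45 tcp [0.5548 0.143  0.1844] rot [ 1.322  1.5   -0.263] F [ 0.2 -0.2 -0.8] open 0.0545 q [ 0.135  0.406  1.479 -0.029  1.191  0.16 ]
jaw yaw -0.81 tilt xz [ 0.068  -0.0183 -0.9975] tool d [-0.012  -0.1225  0.115 ] dist 0.168
turn about x 44.19
[-0.0012, -0.0122, 0.0115, 4.4192]
[-0.0012, -0.0113, 0.0124, 4.4192]
[-0.0012, -0.0103, 0.0132, 4.4192]
[-0.0012, -0.0093, 0.014, 4.4192]
[-0.0012, -0.0082, 0.0147, 4.4192]
[-0.0012, -0.007, 0.0153, 4.4192]
[-0.0012, -0.0058, 0.0158, 4.4192]
[-0.0012, -0.0046, 0.0162, 4.4192]
[-0.0012, -0.0033, 0.0165, 4.4192]
[-0.0012, -0.0021, 0.0167, 4.4192]
```

View pics/s22.png

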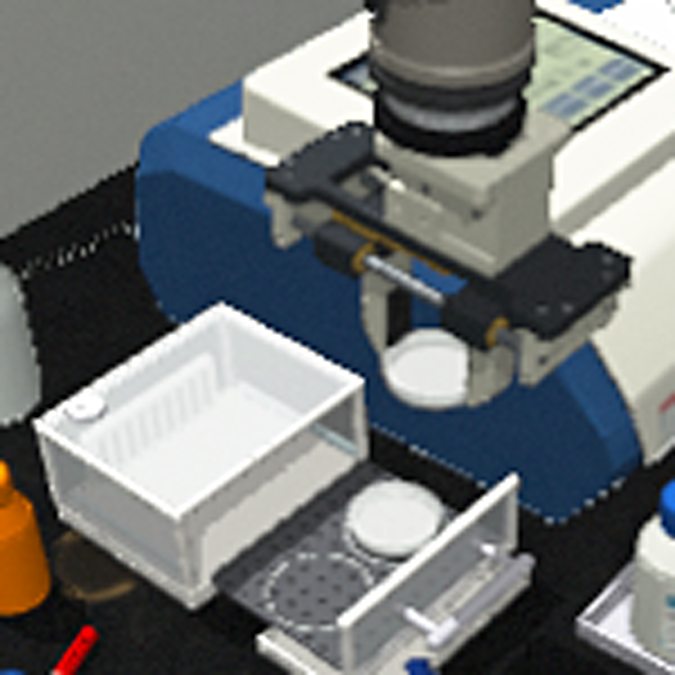

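Emit:
play_rows([
  [[-0.001,-0.012,0.0115,4.4,0.08],[-0.001,-0.0113,0.0124,4.4,0.08],[-0.001,-0.0103,0.0132,4.4,0.08],[-0.001,-0.0093,0.014,4.4,0.08],[-0.001,-0.0082,0.0147,4.4,0.08],[-0.001,-0.007,0.0153,4.4,0.08],[-0.001,-0.0058,0.0158,4.4,0.08],[-0.001,-0.0046,0.0162,4.4,0.08],[-0.001,-0.0033,0.0165,4.4,0.08],[-0.001,-0.002,0.0167,4.4,0.08]],
])

```text
time: 41.45
tool_pos: [0.4297, 0.0314, 0.1905]
tool_rot: [2.179, 1.494, -0.204]
contact_force: [0.1, 0.6, 0.1]
opening: 0.0545
```

```bash
python3 -c "
from h import *
to(.43,-.225,.17,-90)
"
```

```text
t 41.45 tcp [0.4297 0.0314 0.1905] rot [ 2.179  1.494 -0.204] F [0.1 0.6 0.1] open 0.0545 q [-0.099  0.135  1.841 -0.009  1.09   0.716]
jaw yaw -46.57 tilt xz [ 0.0747 -0.0154 -0.9971] tool d [0.0244 0.1847 0.1773] dist 0.257
turn about x 43.43
[0.0024, 0.0185, 0.0177, 4.3426]
[0.0024, 0.0198, 0.0163, 4.3426]
[0.0024, 0.0209, 0.0147, 4.3426]
[0.0024, 0.022, 0.0131, 4.3426]
[0.0024, 0.0229, 0.0114, 4.3426]
[0.0024, 0.0237, 0.0096, 4.3426]
[0.0024, 0.0244, 0.0078, 4.3426]
[0.0024, 0.0249, 0.0059, 4.3426]
[0.0024, 0.0253, 0.004, 4.3426]
[0.0024, 0.0255, 0.0021, 4.3426]
```

Emit:
play_rows([
  [[0.001,0.018,0.017,4.3,0.08],[0.001,0.0198,0.0163,4.3,0.08],[0.001,0.021,0.0147,4.3,0.08],[0.002,0.022,0.013,4.3,0.08],[0.003,0.023,0.0114,4.3,0.08],[0.003,0.0237,0.0096,4.3,0.08],[0.004,0.0244,0.0078,4.3,0.08],[0.004,0.025,0.006,4.3,0.08],[0.004,0.0253,0.004,4.3,0.08],[0.004,0.0255,0.002,4.3,0.08]],
])

```text
time: 42.45
tool_pos: [0.4326, -0.2319, 0.1706]
tool_rot: [2.975, 1.486, -0.186]
contact_force: [0.9, -0.6, 0.1]
opening: 0.0545
```

```bash
python3 -c "
from h import *
to(.4385,-.2445,.07,-90)
"
```

```text
t 42.45 tcp [ 0.4326 -0.2319  0.1706] rot [ 2.975  1.486 -0.186] F [ 0.9 -0.6  0.1] open 0.0545 q [-0.676  0.262  1.737  0.045  1.069  0.893]
jaw yaw -91.14 tilt xz [ 0.0828 -0.0155 -0.9964] tool d [0.1009 0.0111 0.0022] dist 0.102
turn about x -1.14
[0.0101, 0.0011, 0.0002, -0.1137]
[0.0101, 0.0011, 0.0002, -0.1137]
[0.0101, 0.0011, 0.0002, -0.1137]
[0.0101, 0.0011, 0.0002, -0.1137]
[0.0101, 0.0011, 0.0002, -0.1137]
[0.0101, 0.0011, 0.0002, -0.1137]
[0.0101, 0.0011, 0.0002, -0.1137]
[0.0101, 0.0011, 0.0002, -0.1137]
[0.0101, 0.0011, 0.0002, -0.1137]
[0.0101, 0.0011, 0.0002, -0.1137]
```

Emit:
play_rows([
  [[0.01,0.003,0,-0.1,0.08],[0.018,0.003,0,-0.1,0.08],[0.022,0.003,0,-0.1,0.08],[0.022,0.002,0.001,-0.1,0.08],[0.02,0.001,0.002,-0.1,0.08],[0.016,0.001,0.002,-0.1,0.08],[0.012,0,0.001,-0.1,0.08],[0.008,0,0.001,-0.1,0.08],[0.004,0,0,-0.1,0.08],[0,0,0,0,0.08]],
])

```text
time: 43.45
tool_pos: [0.4404, -0.2451, 0.0319]
tool_rot: [2.981, 1.486, -0.156]
contact_force: [0.6, -0.6, 0.9]
opening: 0.0546
```

```bash
python3 -c "
from h import *
crop('scene','s23',320,120,410,195,8)
to(.438,-.2455,.0255,-90)
"|grep -v '^\['
```

```text
t 43.5 tcp [ 0.4405 -0.2453  0.0323] rot [ 2.978  1.485 -0.159] F [ 0.3  0.1 -0.6] open 0.0542 q [-0.69   0.477  1.87   0.065  0.722  0.829]
jaw yaw -89.77 tilt xz [ 0.0843 -0.0135 -0.9963] tool d [0.0066 0.0001 0.0031] dist 0.007
turn about x 0.23
```

View pics/s23.png

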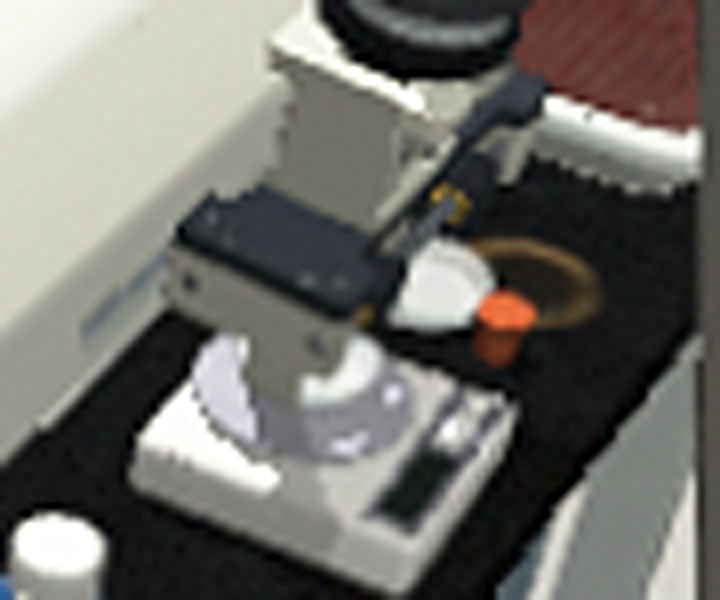

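Lower the last few mm, settle.

Emit:
play_rows([
  [[0.002,0,0.001,0,0.08],[0.002,0,0.001,0,0.08],[0.002,0,0.001,0,0.08],[0.002,0,0,0,0.08],[0.001,0,0,0,0.08],[0,0,0,0,0.08],[0,0,0,0,0.08],[0,0,0,0,0.08],[0,0,0,0,0.08],[0,0,0,0,0.08]],
])

```text
time: 44.5
tool_pos: [0.4395, -0.2463, 0.0248]
tool_rot: [2.953, 1.481, -0.184]
contact_force: [0.7, -0.1, 2.1]
opening: 0.0544
```

```bash
python3 -c "
from h import *
to(.438,-.2455,.0225,-90)
"|grep -v '^\['
```

```text
t 44.5 tcp [ 0.4395 -0.2463  0.0248] rot [ 2.953  1.481 -0.184] F [ 0.7 -0.1  2.1] open 0.0544 q [-0.693  0.487  1.882  0.068  0.696  0.822]
jaw yaw -89.77 tilt xz [ 0.0881 -0.0164 -0.996 ] tool d [ 0.0021 -0.0009  0.0017] dist 0.003
turn about x 0.23
```

Emit:
play_rows([
  [[0,0,0,0,0.25],[0,0,0,0,0.3],[0,0,0,0,0.45],[0,0,0,0,0.5],[0,0,0,0,0.5],[-0.004,0,0,0,0.5],[-0.012,0,0,0,0.5],[-0.02,0,0,0,0.5],[-0.025,0,0,0,0.5],[-0.025,0,0,0,0.5]],
])

```text
time: 45.5
tool_pos: [0.4298, -0.2436, 0.1124]
tool_rot: [2.99, 1.487, -0.147]
contact_force: [-0.0, -0.5, -0.4]
opening: 0.069
```

Emit:
play_rows([
  [[-0.02,-0.01,0,0,0.5],[-0.015,-0.018,0,0,0.2],[-0.01,-0.025,0,0,0],[-0.005,-0.03,0,0,-0.3],[0,-0.03,0,0,-0.565],[0,-0.03,0,0,-0.565],[0,-0.03,0,0,-0.565],[0,-0.03,0,0,-0.565],[0,-0.025,0,0,-0.565],[0,-0.02,0,0,-0.565]],
])

```text
time: 46.5
tool_pos: [0.4263, 0.0095, 0.1744]
tool_rot: [2.911, 1.466, -0.232]
contact_force: [0.7, 0.3, 0.1]
opening: 0.0199
```

```bash
python3 - <<'E'
from h import *
t=robot.read_camera('top'); s=robot.read_camera('scene')
cv2.imwrite('pics/top24.png',t[:,:,::-1]);cv2.imwrite('pics/scene24.png',s[:,:,::-1])
a=np.linspace(0,6.283,80)
I=[]
for c,im,x0,y0 in(("top",t,330,215),("scene",s,325,140)):
    q=cv2.resize(im[y0:y0+55,x0:x0+65,::-1],None,fx=6,fy=6,interpolation=cv2.INTER_CUBIC)
    for (cx,cy,r,z,col) in ((.437,-.2455,.046,.044,(0,0,255)),(.437,-.2455,.030,.055,(0,160,0))):
        P=np.c_[cx+r*np.cos(a),cy+r*np.sin(a),0*a+z]
        cv2.polylines(q,[(((proj(c,P)-[x0,y0]+.5)*6)-.5).astype(np.int32)],True,col,1)
    I.append(q)
cv2.imwrite("pics/ov24.png",np.hstack(I))
to(.43,.05,.19,-1)
E
```

```text
t 46.6 tcp [0.4263 0.01   0.1743] rot [ 2.914  1.466 -0.227] F [ 0.7 -0.3  0.2] open 0.0199 q [-0.15   0.128  1.902 -0.01   1.007  1.425]
jaw yaw -90.04 tilt xz [ 0.1022 -0.0236 -0.9945] tool d [-0.0162 -0.0396 -0.0053] dist 0.043
turn about x -89.04
[-0.0016, -0.004, -0.0005, -8.9042]
[-0.0016, -0.0038, -0.0011, -8.9042]
[-0.0016, -0.0036, -0.0017, -8.9042]
[-0.0016, -0.0033, -0.0023, -8.9042]
[-0.0016, -0.0029, -0.0027, -8.9042]
[-0.0016, -0.0025, -0.0032, -8.9042]
[-0.0016, -0.0019, -0.0035, -8.9042]
[-0.0016, -0.0014, -0.0038, -8.9042]
[-0.0016, -0.0008, -0.0039, -8.9042]
[-0.0016, -0.0002, -0.004, -8.9042]
```

View pics/ov24.png

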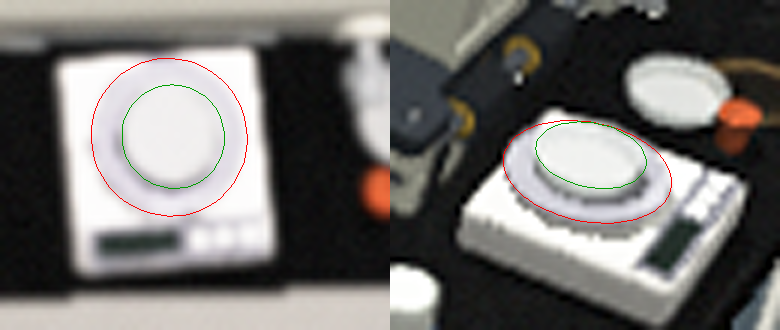

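```bash
python3 - <<'E'
from h import *
to(.482,.170,.15,-90,8)
E
```

```text
t 46.6 tcp [0.4263 0.01   0.1743] rot [ 2.914  1.466 -0.227] F [ 0.7 -0.3  0.2] open 0.0199 q [-0.15   0.128  1.902 -0.01   1.007  1.425]
jaw yaw -90.04 tilt xz [ 0.1022 -0.0236 -0.9945] tool d [ 0.0261 -0.1606 -0.0532] dist 0.171
turn about x -0.04
[0.0033, -0.0201, -0.0066, -0.0052]
[0.0033, -0.0201, -0.0066, -0.0052]
[0.0033, -0.0201, -0.0067, -0.0052]
[0.0033, -0.0201, -0.0067, -0.0052]
[0.0033, -0.0201, -0.0067, -0.0052]
[0.0033, -0.0201, -0.0067, -0.0052]
[0.0033, -0.0201, -0.0067, -0.0052]
[0.0033, -0.0201, -0.0067, -0.0052]
```

Emit:
play_rows([
  [[0.002,-0.012,-0.004,0,-0.9],[0.002,-0.018,-0.006,0,-0.9],[0.002,-0.022,-0.007,0,-0.9],[0.003,-0.022,-0.007,0,-0.9],[0.003,-0.022,-0.007,0,-0.9],[0.003,-0.022,-0.007,0,-0.9],[0.003,-0.018,-0.006,0,-0.9],[0.003,-0.012,-0.004,0,-0.9],[0.003,-0.006,-0.002,0,-0.9],[0,0,0,0,-0.9]],
])

```text
time: 47.6
tool_pos: [0.4832, 0.1613, 0.157]
tool_rot: [2.894, 1.457, -0.251]
contact_force: [0.2, 0.9, -0.2]
opening: 0.0046
```

```bash
python3 - <<'E'
from h import *
to(.480,.170,.025,-90)
E
```

```text
t 47.6 tcp [0.4832 0.1613 0.157 ] rot [ 2.894  1.457 -0.251] F [ 0.2  0.9 -0.2] open 0.0046 q [ 0.206  0.302  1.724 -0.059  1.014  1.808]
jaw yaw -90.28 tilt xz [ 0.1096 -0.0281 -0.9936] tool d [ 0.1305 -0.0123  0.0176] dist 0.132
turn about x -0.28
[0.0131, -0.0012, 0.0018, -0.0278]
[0.0131, -0.0012, 0.0018, -0.0278]
[0.0131, -0.0012, 0.0018, -0.0278]
[0.0131, -0.0012, 0.0018, -0.0278]
[0.0131, -0.0012, 0.0018, -0.0278]
[0.0131, -0.0012, 0.0018, -0.0278]
[0.0131, -0.0012, 0.0018, -0.0278]
[0.0131, -0.0012, 0.0018, -0.0278]
[0.0131, -0.0012, 0.0018, -0.0278]
[0.0131, -0.0012, 0.0018, -0.0278]
```

Emit:
play_rows([
  [[0.008,-0.003,0.003,0,-0.9],[0.015,-0.003,0.003,0,-0.9],[0.018,-0.002,0.003,0,-0.9],[0.02,-0.002,0.003,0,-0.9],[0.02,-0.001,0.002,0,-0.9],[0.018,-0.001,0.002,0,-0.9],[0.014,0,0.001,0,-0.9],[0.01,0,0.001,0,-0.9],[0.005,0,0,0,-0.9],[0,0,0,0,-0.9]],
])

```text
time: 48.6
tool_pos: [0.4763, 0.1637, 0.0212]
tool_rot: [2.877, 1.458, -0.274]
contact_force: [0.2, -0.2, 0.7]
opening: 0.0046
```

```bash
python3 - <<'E'
from h import *
crop('scene','s25',170,130,320,250,5.2)
to(.480,.170,.025,-90)
E
```

```text
t 48.65 tcp [0.4765 0.1638 0.0216] rot [ 2.879  1.458 -0.272] F [-0.7  0.3 -0.2] open 0.0047 q [ 0.215  0.491  1.891 -0.086  0.662  1.861]
jaw yaw -90.65 tilt xz [ 0.1086 -0.0303 -0.9936] tool d [-0.0031 -0.0061 -0.0038] dist 0.008
turn about x -0.65
[-0.0003, -0.0006, -0.0004, -0.0646]
[-0.0003, -0.0006, -0.0004, -0.0646]
[-0.0003, -0.0006, -0.0004, -0.0646]
[-0.0003, -0.0006, -0.0004, -0.0646]
[-0.0003, -0.0006, -0.0004, -0.0646]
[-0.0003, -0.0006, -0.0004, -0.0646]
[-0.0003, -0.0006, -0.0004, -0.0646]
[-0.0003, -0.0006, -0.0004, -0.0646]
[-0.0003, -0.0006, -0.0004, -0.0646]
[-0.0003, -0.0006, -0.0004, -0.0646]
```

View pics/s25.png

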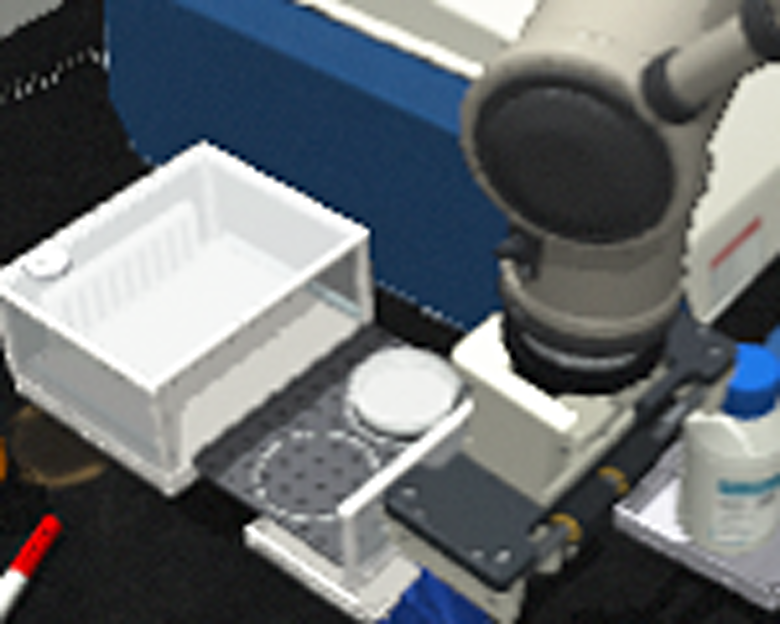

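Emit:
play_rows([
  [[0.0005,0,-0.005,0,-0.9],[0.001,0,-0.008,0,-0.9],[0.001,0,-0.01,0,-0.9],[0.001,0,-0.012,0,-0.9],[0.001,0,-0.012,0,-0.9],[0.001,0,-0.012,0,-0.9],[0.001,0,-0.012,0,-0.9],[0.001,0,-0.012,0,-0.9],[0.001,0,-0.012,0,-0.9],[0.001,0,-0.01,0,-0.9]],
])

```text
time: 49.65
tool_pos: [0.5886, 0.1624, 0.0251]
tool_rot: [2.871, 1.461, -0.281]
contact_force: [-2.0, -0.0, -0.5]
opening: 0.0046
```

```bash
python3 - <<'E'
from h import *
crop('scene','s26',170,130,320,250,5.2)
to(.6305,.1635,.0216,-90)
E
```

```text
t 49.7 tcp [0.5905 0.1623 0.0254] rot [ 2.88   1.459 -0.272] F [ 1.2 -0.   1.2] open 0.0045 q [ 0.17   0.633  1.583 -0.065  0.826  1.793]
jaw yaw -90.68 tilt xz [ 0.1077 -0.0301 -0.9937] tool d [ 0.0081 -0.0018 -0.0393] dist 0.04
turn about x -0.68
[0.0008, -0.0002, -0.0039, -0.0685]
[0.0008, -0.0002, -0.0039, -0.0685]
[0.0008, -0.0002, -0.0039, -0.0685]
[0.0008, -0.0002, -0.0039, -0.0685]
[0.0008, -0.0002, -0.0039, -0.0685]
[0.0008, -0.0002, -0.0039, -0.0685]
[0.0008, -0.0002, -0.0039, -0.0685]
[0.0008, -0.0001, -0.0039, -0.0685]
[0.0008, -0.0001, -0.0039, -0.0685]
[0.0008, -0.0001, -0.0039, -0.0685]
```

View pics/s26.png

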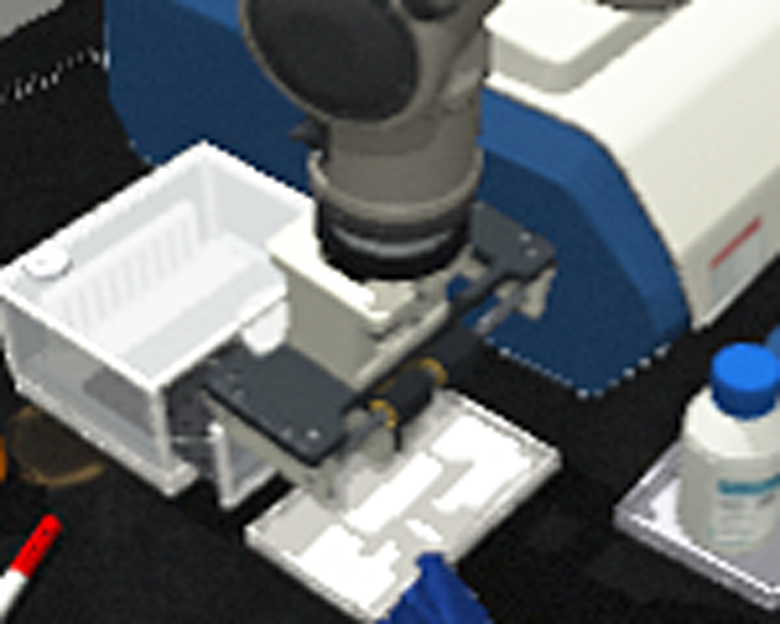

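Emit:
play_rows([
  [[0.001,0,-0.008,0,-0.9],[0.001,0,-0.008,0,-0.9],[0.001,0,-0.007,0,-0.9],[0.001,0,-0.006,0,-0.9],[0.001,0,-0.005,0,-0.9],[0,0,-0.003,0,-0.9],[0,0,-0.003,0,-0.9],[0,0,-0.002,0,-0.9],[0,0,-0.002,0,-0.9],[0,0,-0.001,0,-0.9]],
])

```text
time: 50.7
tool_pos: [0.6262, 0.1617, 0.0235]
tool_rot: [2.753, 1.486, -0.399]
contact_force: [-3.1, -0.8, 2.6]
opening: 0.0044
```

```bash
python3 - <<'E'
from h import *
to(.6305,.1635,.0216,-90)
crop('scene','s27',170,130,320,250,5.2)
E
```

```text
t 50.7 tcp [0.6262 0.1617 0.0235] rot [ 2.753  1.486 -0.399] F [-3.1 -0.8  2.6] open 0.0044 q [ 0.158  0.699  1.446 -0.056  0.925  1.771]
jaw yaw -90.66 tilt xz [ 0.0781 -0.0329 -0.9964] tool d [ 0.0021 -0.0019 -0.0041] dist 0.005
turn about x -0.66
[0.0002, -0.0002, -0.0004, -0.0661]
[0.0002, -0.0002, -0.0004, -0.0661]
[0.0002, -0.0002, -0.0004, -0.0661]
[0.0002, -0.0002, -0.0004, -0.0661]
[0.0002, -0.0002, -0.0004, -0.0661]
[0.0002, -0.0002, -0.0004, -0.0661]
[0.0002, -0.0002, -0.0004, -0.0661]
[0.0002, -0.0002, -0.0004, -0.0661]
[0.0002, -0.0002, -0.0004, -0.0661]
[0.0002, -0.0002, -0.0004, -0.0661]
```

View pics/s27.png

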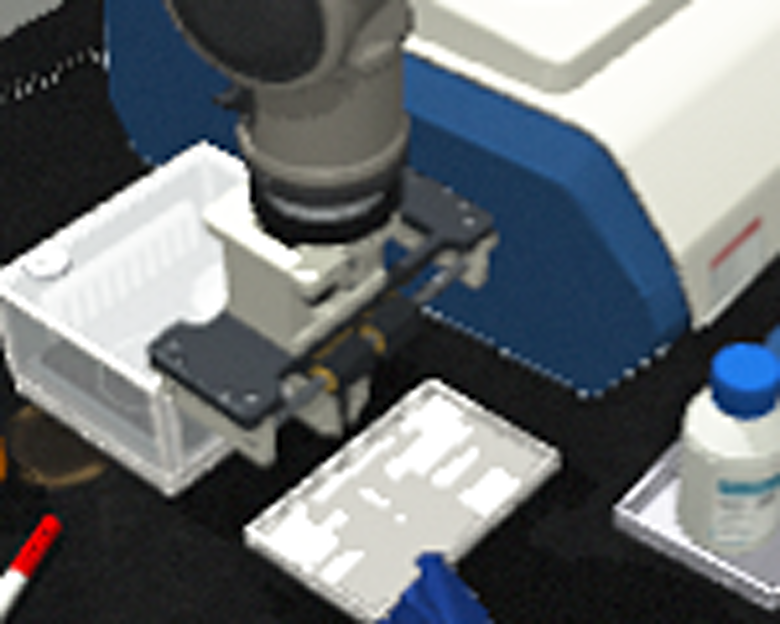

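Emit:
play_rows([
  [[0,0,-0.004,0,-0.9],[0,0,-0.005,0,-0.9],[0,0,-0.006,0,-0.9],[0,0,-0.006,0,-0.9],[0,0,-0.006,0,-0.9],[0,0,0,0,-0.9],[0,0,0,0,-0.9],[0,0,0,0,-0.9],[0,0,0,0,-0.9],[0,0,0,0,-0.9]],
])

```text
time: 51.75
tool_pos: [0.6237, 0.1619, 0.0235]
tool_rot: [1.901, 1.529, -1.25]
contact_force: [-3.6, 0.5, 1.9]
opening: 0.0047
```

```bash
python3 - <<'E'
from h import *
to(.6305,.1635,.0216,-90)
E
```

```text
t 51.75 tcp [0.6237 0.1619 0.0235] rot [ 1.901  1.529 -1.25 ] F [-3.6  0.5  1.9] open 0.0047 q [ 0.157  0.729  1.381 -0.048  1.026  1.761]
jaw yaw -90.52 tilt xz [ 0.0131 -0.0394 -0.9991] tool d [ 0.0019 -0.0018 -0.0068] dist 0.007
turn about x -0.52
[0.0002, -0.0002, -0.0007, -0.0518]
[0.0002, -0.0002, -0.0007, -0.0518]
[0.0002, -0.0002, -0.0007, -0.0518]
[0.0002, -0.0002, -0.0007, -0.0518]
[0.0002, -0.0002, -0.0007, -0.0518]
[0.0002, -0.0002, -0.0007, -0.0518]
[0.0002, -0.0002, -0.0007, -0.0518]
[0.0002, -0.0002, -0.0007, -0.0518]
[0.0002, -0.0002, -0.0007, -0.0518]
[0.0002, -0.0002, -0.0007, -0.0518]
```

Emit:
play_rows([
  [[0,0,0.005,0,-0.9],[0,0,0.012,0,-0.9],[-0.006,0,0.014,0,-0.9],[-0.016,0,0.014,0,-0.5],[-0.024,0.004,0.014,0,0],[-0.026,0.008,0.014,0,0.3],[-0.026,0.01,0.014,0,0.35],[-0.02,0.012,0.014,0,0.35],[-0.012,0.014,0.016,0,0.35],[-0.005,0.014,0.018,0,0.35]],
])

```text
time: 52.75
tool_pos: [0.4847, 0.1053, 0.1615]
tool_rot: [2.137, 1.525, -1.011]
contact_force: [-0.6, -0.1, -0.4]
opening: 0.056
```

```bash
python3 - <<'E'
from h import *
crop('scene','s28',170,130,320,250,5.2);crop('top','t28',195,110,385,270,4.1)
to(.434,.052,.15,-90)
E
```

```text
t 52.85 tcp [0.4833 0.1047 0.1613] rot [ 2.097  1.526 -1.053] F [-0.4  0.5  0.1] open 0.0605 q [ 0.087  0.318  1.682 -0.046  1.123  1.685]
jaw yaw -90.5 tilt xz [ 0.0223 -0.0393 -0.999 ] tool d [0.0122 0.0526 0.0491] dist 0.073
turn about x -0.5
[0.0012, 0.0053, 0.0049, -0.0501]
[0.0012, 0.0053, 0.0049, -0.0501]
[0.0012, 0.0053, 0.0049, -0.0501]
[0.0012, 0.0052, 0.0049, -0.0501]
[0.0012, 0.0052, 0.0049, -0.0501]
[0.0012, 0.0052, 0.0049, -0.0501]
[0.0012, 0.0052, 0.0049, -0.0501]
[0.0012, 0.0052, 0.0049, -0.0501]
[0.0012, 0.0052, 0.0049, -0.0501]
[0.0012, 0.0052, 0.005, -0.0501]
```

View pics/s28.png

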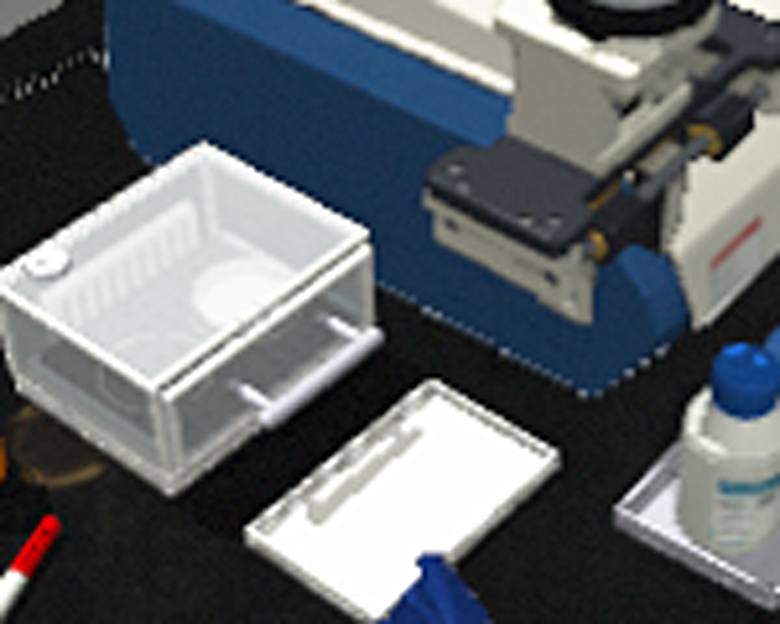

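View pics/t28.png

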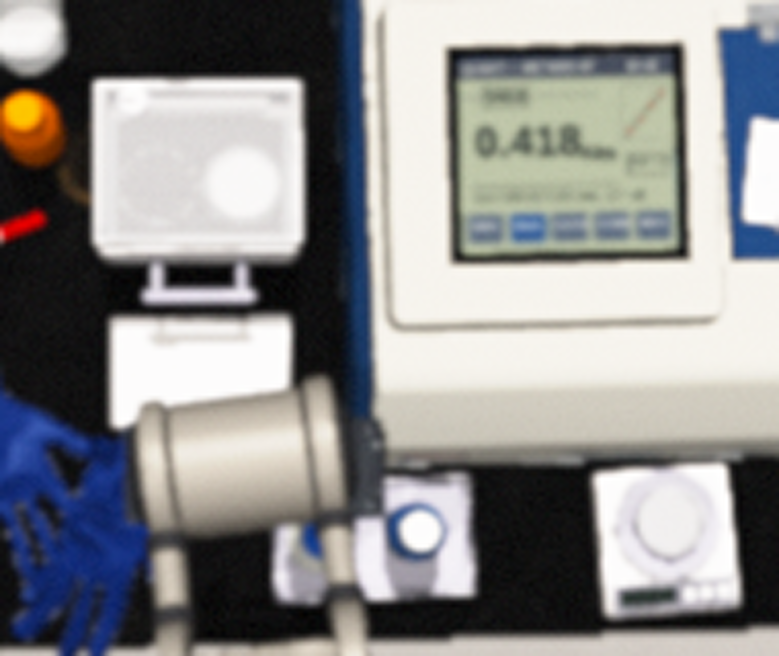

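Emit:
play_rows([
  [[0,0.006,0.006,0,0.35],[0,0.009,0.008,0,0.35],[0.001,0.01,0.009,0,0.35],[0.002,0.01,0.009,0,0.35],[0.003,0.008,0.008,0,0.35],[0.003,0.006,0.005,0,0.35],[0.004,0.003,0.003,0,0.35],[0.006,0,0,0,0.35],[0.006,0,0,0,0.35],[0.004,0,0,0,0.35]],
])

```text
time: 53.85
tool_pos: [0.4331, 0.0481, 0.1293]
tool_rot: [2.112, 1.526, -1.038]
contact_force: [0.6, 0.4, -0.7]
opening: 0.0618
```

```bash
python3 - <<'E'
from h import *
to(.434,.052,.0826,-90)
E
```

```text
t 53.85 tcp [0.4331 0.0481 0.1293] rot [ 2.112  1.526 -1.038] F [ 0.6  0.4 -0.7] open 0.0618 q [-0.035  0.252  1.88  -0.046  0.986  1.569]
jaw yaw -90.52 tilt xz [ 0.023  -0.0389 -0.999 ] tool d [ 0.0466 -0.0057  0.0002] dist 0.047
turn about x -0.52
[0.0047, -0.0006, 0.0, -0.0515]
[0.0047, -0.0006, 0.0, -0.0515]
[0.0047, -0.0006, 0.0, -0.0515]
[0.0047, -0.0006, 0.0, -0.0515]
[0.0047, -0.0006, 0.0, -0.0515]
[0.0047, -0.0006, 0.0, -0.0515]
[0.0047, -0.0006, 0.0, -0.0515]
[0.0047, -0.0006, 0.0, -0.0515]
[0.0047, -0.0006, 0.0, -0.0515]
[0.0047, -0.0006, 0.0, -0.0515]
```

Emit:
play_rows([
  [[0.006,-0.002,0,0,0.35],[0.01,-0.002,0,0,0.35],[0.011,-0.001,0,0,0.35],[0.009,-0.001,0,0,0.35],[0.006,0,0,0,0.35],[0.003,0,0,0,0.35],[0,0,0,0,-0.5],[0,0,0,0,-0.5],[0,0,0,0,-0.5],[0,0,0,0,-0.5]],
], grip_force=20)

```text
time: 54.85
tool_pos: [0.4349, 0.0539, 0.0795]
tool_rot: [2.102, 1.526, -1.047]
contact_force: [0.4, -1.1, -1.2]
opening: 0.0358
```

```bash
python3 - <<'E'
from h import *
to(.434,.052,.0826,-90)
E
```

```text
t 54.85 tcp [0.4349 0.0539 0.0795] rot [ 2.102  1.526 -1.047] F [ 0.4 -1.1 -1.2] open 0.0358 q [-0.022  0.332  1.938 -0.051  0.85   1.589]
jaw yaw -90.41 tilt xz [ 0.0223 -0.0386 -0.999 ] tool d [-0.0031  0.002   0.0008] dist 0.004
turn about x -0.41
[-0.0003, 0.0002, 0.0001, -0.0414]
[-0.0003, 0.0002, 0.0001, -0.0414]
[-0.0003, 0.0002, 0.0001, -0.0414]
[-0.0003, 0.0002, 0.0001, -0.0414]
[-0.0003, 0.0002, 0.0001, -0.0414]
[-0.0003, 0.0002, 0.0001, -0.0414]
[-0.0003, 0.0002, 0.0001, -0.0414]
[-0.0003, 0.0002, 0.0001, -0.0414]
[-0.0003, 0.0002, 0.0001, -0.0414]
[-0.0003, 0.0002, 0.0001, -0.0414]
```

Emit:
play_rows([
  [[-0.006,0,0,0,-0.5],[-0.014,0,0,0,-0.5],[-0.018,0,0,0,-0.5],[-0.014,-0.006,-0.006,0,-0.5],[-0.006,-0.012,-0.012,0,-0.5],[-0.001,-0.018,-0.018,0,-0.5],[-0.001,-0.02,-0.02,0,-0.5],[-0.001,-0.02,-0.02,0,-0.5],[-0.001,-0.018,-0.02,0,-0.5],[0,-0.014,-0.018,0,-0.5]],
])

```text
time: 55.85
tool_pos: [0.5495, 0.166, 0.1472]
tool_rot: [2.117, 1.526, -1.034]
contact_force: [0.0, -0.1, -1.8]
opening: 0.0361
```

```bash
python3 - <<'E'
from h import *
crop('scene','s29',170,130,320,250,5.2)
to(.584,.193,.12,-90)
E
```

```text
t 55.9 tcp [0.5521 0.1678 0.1472] rot [ 2.194  1.526 -0.957] F [ 1.6  1.6 -1.5] open 0.0357 q [ 0.187  0.475  1.474 -0.045  1.174  1.784]
jaw yaw -90.59 tilt xz [ 0.0259 -0.0369 -0.999 ] tool d [ 0.027  -0.0266 -0.0309] dist 0.049
turn about x -0.59
[0.0027, -0.0027, -0.0031, -0.0591]
[0.0027, -0.0027, -0.0031, -0.0591]
[0.0027, -0.0026, -0.0031, -0.0591]
[0.0027, -0.0026, -0.0031, -0.0591]
[0.0027, -0.0026, -0.0031, -0.0591]
[0.0027, -0.0026, -0.0031, -0.0591]
[0.0027, -0.0026, -0.0031, -0.0591]
[0.0027, -0.0026, -0.0031, -0.0591]
[0.0027, -0.0026, -0.0031, -0.0591]
[0.0027, -0.0026, -0.0031, -0.0591]
```

View pics/s29.png

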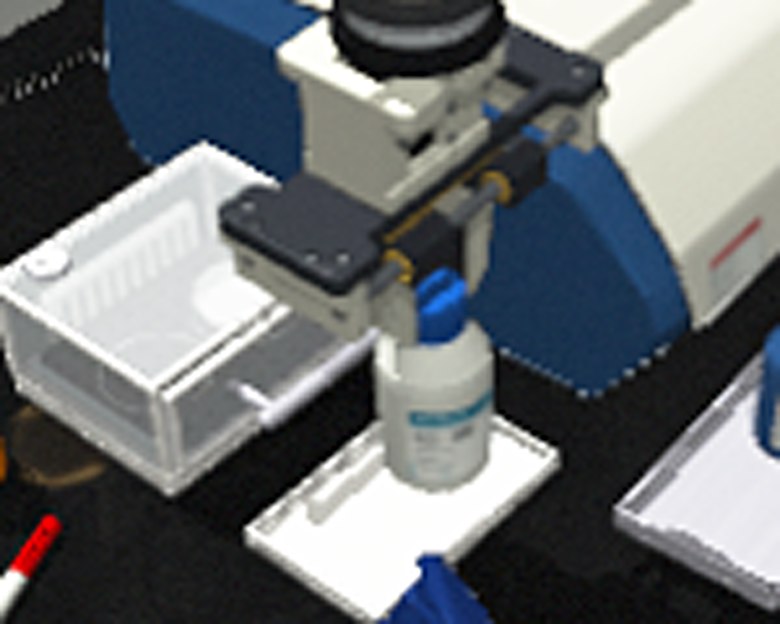

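Emit:
play_rows([
  [[0,-0.006,-0.007,0,-0.5],[0.002,-0.007,-0.008,0,-0.5],[0.004,-0.007,-0.008,0,-0.5],[0.006,-0.004,-0.005,0,-0.5],[0.008,-0.002,-0.002,0,-0.5],[0.01,0,0,0,-0.5],[0.01,0,0,0,-0.5],[0.008,0,0,0,-0.5],[0.004,0,0,0,-0.5],[0,0,0,0,-0.5]],
])

```text
time: 56.9
tool_pos: [0.5834, 0.1921, 0.0891]
tool_rot: [2.071, 1.527, -1.08]
contact_force: [0.3, 0.6, -1.8]
opening: 0.0357
```

```bash
python3 - <<'E'
from h import *
to(.584,.193,.0800,-90)
E
```

```text
t 56.9 tcp [0.5834 0.1921 0.0891] rot [ 2.071  1.527 -1.08 ] F [ 0.3  0.6 -1.8] open 0.0357 q [ 0.217  0.602  1.424 -0.047  1.104  1.818]
jaw yaw -90.57 tilt xz [ 0.0205 -0.0383 -0.9991] tool d [ 0.0091 -0.0012 -0.0004] dist 0.009
turn about x -0.57
[0.0009, -0.0001, -0.0, -0.0574]
[0.0009, -0.0001, -0.0, -0.0574]
[0.0009, -0.0001, -0.0, -0.0574]
[0.0009, -0.0001, -0.0, -0.0574]
[0.0009, -0.0001, -0.0, -0.0574]
[0.0009, -0.0001, -0.0, -0.0574]
[0.0009, -0.0001, -0.0, -0.0574]
[0.0009, -0.0001, -0.0, -0.0574]
[0.0009, -0.0001, -0.0, -0.0574]
[0.0009, -0.0001, -0.0, -0.0574]
```

Emit:
play_rows([
  [[0.003,-0.001,0,0,-0.5],[0.003,0,0,0,-0.5],[0.002,0,0,0,-0.5],[0.0015,0,0,0,-0.5],[0,0,0,0,-0.5],[0,0,0,0,-0.3],[0,0,0,0,-0.1],[0,0,0,0,0.2],[0,0,0,0,0.3],[0,0,0,0,0.3]],
])

```text
time: 57.9
tool_pos: [0.5852, 0.1931, 0.0814]
tool_rot: [2.18, 1.526, -0.972]
contact_force: [-0.0, 0.4, 0.1]
opening: 0.0581
```

Emit:
play_rows([
  [[-0.005,0,0,0,0.3],[-0.012,0,0,0,0.3],[-0.02,0,0,0,0.3],[-0.022,0,0,0,0.3],[-0.015,0.006,0.004,0,0.3],[-0.01,0.012,0.01,0,0.3],[-0.005,0.018,0.016,0,0.3],[0,0.022,0.018,0,0.3],[0,0.024,0.018,0,0.3],[0,0.024,0.018,0,0.3]],
])

```text
time: 58.9
tool_pos: [0.4963, 0.0893, 0.1825]
tool_rot: [2.322, 1.521, -0.826]
contact_force: [1.1, -1.0, -0.1]
opening: 0.0597
```

```bash
python3 - <<'E'
from h import *
crop('scene','s30',170,130,320,250,5.2);crop('top','t30',205,115,285,225,5.4)
to(.436,-.026,.17,-90)
E
```

```text
t 59.0 tcp [0.4951 0.088  0.1827] rot [ 2.291  1.522 -0.859] F [-0.1 -0.2 -0.2] open 0.0597 q [ 0.05   0.304  1.637 -0.042  1.17   1.645]
jaw yaw -90.5 tilt xz [ 0.0321 -0.0372 -0.9988] tool d [0.015  0.114  0.0587] dist 0.129
turn about x -0.5
[0.0015, 0.0114, 0.0059, -0.0504]
[0.0015, 0.0114, 0.0059, -0.0504]
[0.0015, 0.0114, 0.0059, -0.0504]
[0.0015, 0.0114, 0.0059, -0.0504]
[0.0015, 0.0114, 0.0059, -0.0504]
[0.0015, 0.0114, 0.0059, -0.0504]
[0.0015, 0.0114, 0.0059, -0.0504]
[0.0015, 0.0114, 0.0059, -0.0504]
[0.0015, 0.0114, 0.0059, -0.0504]
[0.0015, 0.0114, 0.006, -0.0504]
```

View pics/s30.png

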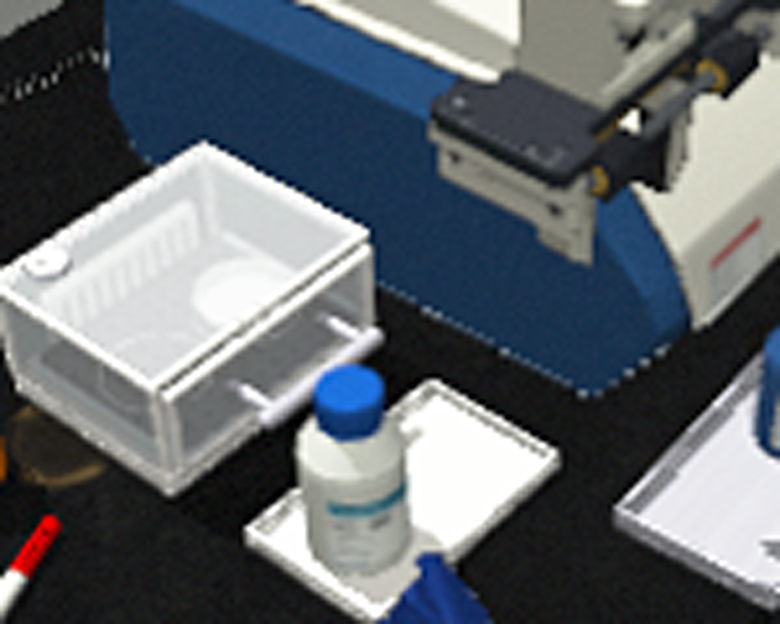

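View pics/t30.png

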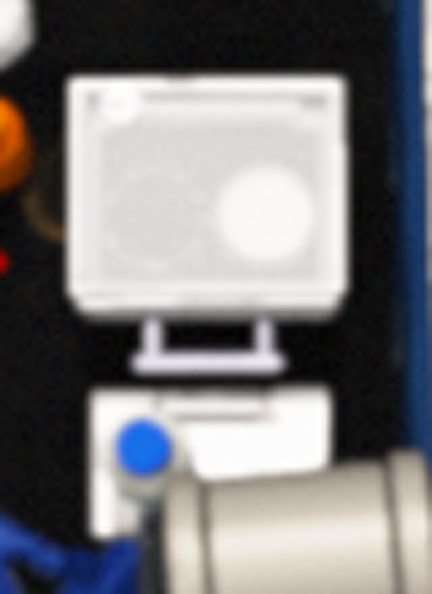

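Emit:
play_rows([
  [[0,0.012,0.006,0,0.3],[0,0.016,0.008,0,0.3],[0,0.018,0.009,0,0.3],[0.002,0.018,0.009,0,0.3],[0.004,0.016,0.008,0,0.3],[0.008,0.012,0.007,0,0.3],[0.01,0.008,0.004,0,0.3],[0.012,0.004,0.002,0,0.3],[0.008,0,0,0,0.3],[0.004,0,0,0,0.3]],
])

```text
time: 60.0
tool_pos: [0.4431, -0.0235, 0.1396]
tool_rot: [2.385, 1.515, -0.762]
contact_force: [-0.2, -0.8, -0.5]
opening: 0.0599
```

```bash
python3 - <<'E'
from h import *
crop('scene','s31',250,110,380,230,6)
to(.436,-.027,.072,-90)
E
```

```text
t 60.05 tcp [ 0.4428 -0.0234  0.1391] rot [ 2.375  1.515 -0.771] F [ 0.2 -0.2 -0.6] open 0.0596 q [-0.203  0.238  1.867 -0.036  0.989  1.392]
jaw yaw -90.3 tilt xz [ 0.0399 -0.0387 -0.9985] tool d [0.0669 0.001  0.0095] dist 0.068
turn about x -0.3
[0.0067, 0.0001, 0.0009, -0.0298]
[0.0067, 0.0001, 0.0009, -0.0298]
[0.0067, 0.0001, 0.0009, -0.0298]
[0.0067, 0.0001, 0.0009, -0.0298]
[0.0067, 0.0001, 0.0009, -0.0298]
[0.0067, 0.0001, 0.0009, -0.0298]
[0.0067, 0.0001, 0.0009, -0.0298]
[0.0067, 0.0001, 0.0009, -0.0298]
[0.0067, 0.0001, 0.0009, -0.0298]
[0.0067, 0.0001, 0.0009, -0.0298]
```

View pics/s31.png

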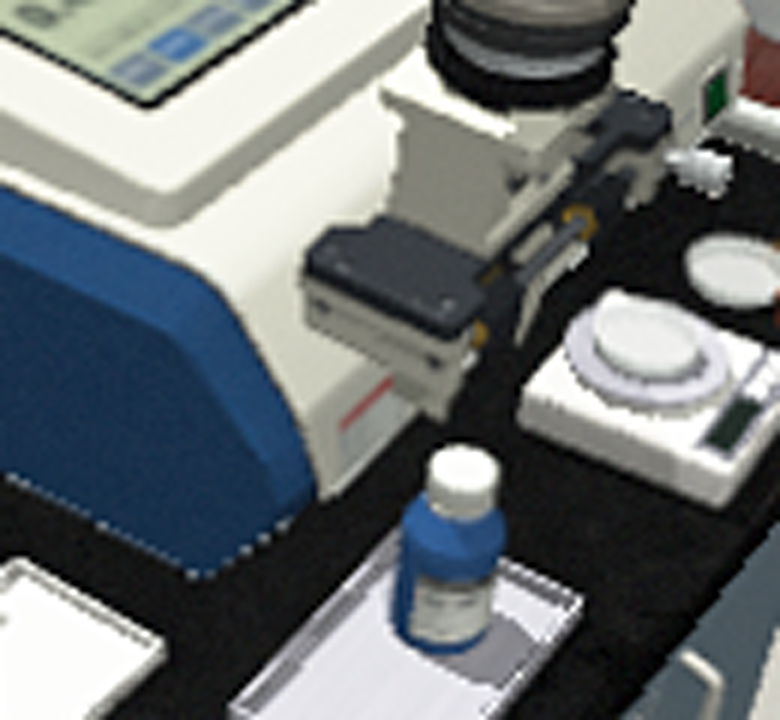

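Emit:
play_rows([
  [[0.006,0,0.002,0,0.3],[0.012,0,0.003,0,0.3],[0.014,0,0.002,0,0.3],[0.014,0,0.001,0,0.3],[0.01,0,0,0,0.3],[0.006,0,0,0,0.3],[0.003,0,0,0,-0.2],[0,0,0,0,-0.5],[0,0,0,0,-0.5],[0,0,0,0,-0.5]],
])

```text
time: 61.05
tool_pos: [0.4404, -0.0247, 0.0729]
tool_rot: [2.431, 1.51, -0.711]
contact_force: [-0.1, -0.4, 0.2]
opening: 0.0324
```

```bash
python3 - <<'E'
from h import *
st()
E
```

```text
t 61.05 tcp [ 0.4404 -0.0247  0.0729] rot [ 2.431  1.51  -0.711] F [-0.1 -0.4  0.2] open 0.0324 q [-0.207  0.331  1.965 -0.041  0.793  1.392]
```

Emit:
play_rows([
  [[-0.006,0,0,0,-0.5],[-0.014,0,0,0,-0.5],[-0.02,0,0,0,-0.5],[-0.018,-0.006,0.001,0,-0.5],[-0.012,-0.014,0.001,0,-0.5],[-0.006,-0.02,0.001,0,-0.5],[-0.002,-0.024,0,0,-0.5],[0,-0.024,0,0,-0.5],[0,-0.022,-0.004,0,-0.5],[0,-0.016,-0.01,0,-0.5]],
])

```text
time: 62.05
tool_pos: [0.4474, 0.1073, 0.1554]
tool_rot: [2.486, 1.506, -0.661]
contact_force: [0.3, 0.6, -0.5]
opening: 0.0314
```

```bash
python3 - <<'E'
from h import *
to(.584,.1155,.15,-90)
E
```

```text
t 62.05 tcp [0.4474 0.1073 0.1554] rot [ 2.486  1.506 -0.661] F [ 0.3  0.6 -0.5] open 0.0314 q [ 0.102  0.249  1.801 -0.051  1.046  1.703]
jaw yaw -90.36 tilt xz [ 0.0509 -0.0395 -0.9979] tool d [ 0.012  -0.0092 -0.1361] dist 0.137
turn about x -0.36
[0.0012, -0.0009, -0.0136, -0.0356]
[0.0012, -0.0009, -0.0136, -0.0356]
[0.0012, -0.0009, -0.0136, -0.0356]
[0.0012, -0.0009, -0.0136, -0.0356]
[0.0012, -0.0009, -0.0136, -0.0356]
[0.0012, -0.0009, -0.0136, -0.0356]
[0.0012, -0.0009, -0.0136, -0.0356]
[0.0012, -0.0009, -0.0136, -0.0356]
[0.0012, -0.0009, -0.0136, -0.0356]
[0.0012, -0.0008, -0.0136, -0.0356]
```

Emit:
play_rows([
  [[0.001,-0.003,-0.01,0,-0.5],[0.001,-0.003,-0.016,0,-0.5],[0.001,-0.002,-0.02,0,-0.5],[0.001,-0.001,-0.02,0,-0.5],[0.001,0,-0.02,0,-0.5],[0.001,0,-0.018,0,-0.5],[0.002,0,-0.014,0,-0.5],[0.002,0,-0.009,0,-0.5],[0.001,0,-0.004,0,-0.5],[0,0,0,0,-0.5]],
])

```text
time: 63.05
tool_pos: [0.5857, 0.1123, 0.1523]
tool_rot: [2.464, 1.505, -0.682]
contact_force: [-0.3, -0.2, -2.3]
opening: 0.0313
```

```bash
python3 - <<'E'
from h import *
crop('scene','s32',190,130,290,240,6)
to(.584,.1155,.0735,-90)
E
```

```text
t 63.1 tcp [0.5853 0.1124 0.1523] rot [ 2.461  1.506 -0.684] F [-0.4 -0.5 -1.1] open 0.0317 q [ 0.087  0.488  1.439 -0.049  1.169  1.68 ]
jaw yaw -90.26 tilt xz [ 0.0505 -0.0411 -0.9979] tool d [ 0.0785 -0.0064  0.0053] dist 0.079
turn about x -0.26
[0.0078, -0.0006, 0.0005, -0.0263]
[0.0078, -0.0006, 0.0005, -0.0263]
[0.0078, -0.0006, 0.0005, -0.0263]
[0.0078, -0.0006, 0.0005, -0.0263]
[0.0078, -0.0006, 0.0005, -0.0263]
[0.0078, -0.0006, 0.0005, -0.0263]
[0.0078, -0.0006, 0.0005, -0.0263]
[0.0078, -0.0006, 0.0005, -0.0263]
[0.0078, -0.0006, 0.0005, -0.0263]
[0.0078, -0.0006, 0.0005, -0.0263]
```

View pics/s32.png

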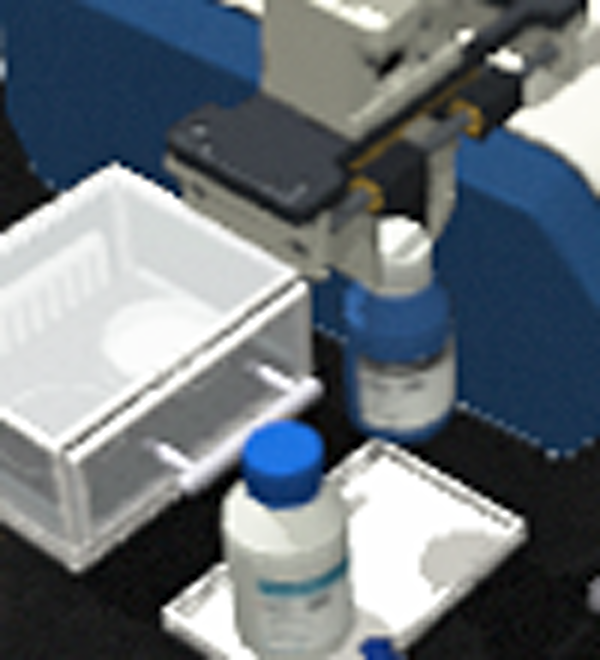

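Emit:
play_rows([
  [[0.006,-0.002,0.001,0,-0.5],[0.012,-0.002,0.001,0,-0.5],[0.014,-0.001,0.001,0,-0.5],[0.014,-0.001,0.001,0,-0.5],[0.012,0,0.001,0,-0.5],[0.008,0,0,0,-0.5],[0.005,0,0,0,-0.5],[0.003,0,0,0,-0.5],[0.001,0,0,0,-0.5],[0,0,0,0,-0.5]],
])

```text
time: 64.1
tool_pos: [0.5817, 0.1168, 0.0736]
tool_rot: [2.484, 1.504, -0.659]
contact_force: [0.4, -0.0, -1.3]
opening: 0.0317
```

```bash
python3 - <<'E'
from h import *
crop('scene','s33',190,130,290,240,6)
to(.584,.1155,.0735,-90)
E
```

```text
t 64.15 tcp [0.5818 0.1168 0.0736] rot [ 2.486  1.503 -0.657] F [-0.3  0.1 -2.2] open 0.0317 q [ 0.096  0.566  1.543 -0.055  0.984  1.697]
jaw yaw -90.12 tilt xz [ 0.0533 -0.0411 -0.9977] tool d [ 0.0003  0.0013 -0.0022] dist 0.003
turn about x -0.12
[0.0, 0.0001, -0.0002, -0.0124]
[0.0, 0.0001, -0.0002, -0.0124]
[0.0, 0.0001, -0.0002, -0.0124]
[0.0, 0.0001, -0.0002, -0.0124]
[0.0, 0.0001, -0.0002, -0.0124]
[0.0, 0.0001, -0.0002, -0.0124]
[0.0, 0.0001, -0.0002, -0.0124]
[0.0, 0.0001, -0.0002, -0.0124]
[0.0, 0.0001, -0.0002, -0.0124]
[0.0, 0.0001, -0.0002, -0.0124]
```

View pics/s33.png

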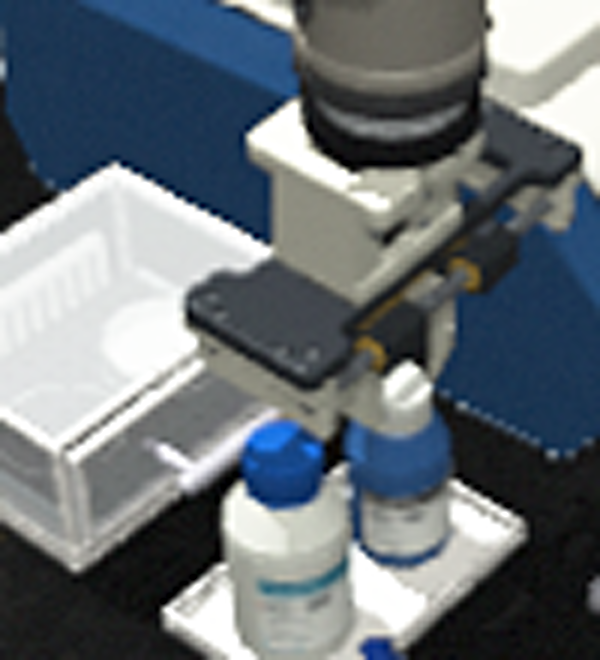

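Emit:
play_rows([
  [[0.001,0,-0.001,0,-0.5],[0,0,0,0,-0.5],[0,0,0,0,-0.2],[0,0,0,0,0],[0,0,0,0,0],[0,0,0,0,0],[-0.004,0,0,0,0],[-0.01,0,0,0,0],[-0.018,0,0,0,0],[-0.024,0,0,0,0]],
])

```text
time: 65.15
tool_pos: [0.5782, 0.1189, 0.1287]
tool_rot: [2.426, 1.507, -0.717]
contact_force: [0.4, -0.3, 0.3]
opening: 0.0462
```

Emit:
play_rows([
  [[-0.02,0,0.004,0,0],[-0.015,0,0.01,0,0],[-0.01,0,0.018,0,0],[-0.005,0,0.024,0,0],[0,0.004,0.026,0,0],[0,0.012,0.024,0,0],[0,0.02,0.016,0,0],[0,0.026,0.006,0,0],[0,0.026,0,0,0],[0,0.026,0,0,0]],
])

```text
time: 66.15
tool_pos: [0.4456, 0.0077, 0.1914]
tool_rot: [2.622, 1.492, -0.515]
contact_force: [0.3, 0.1, 0.4]
opening: 0.0457
```

Emit:
play_rows([
  [[-0.005,0.026,0,0,0],[-0.005,0.026,0,0,0],[-0.005,0.024,0,0,0],[-0.002,0.018,0,0,0],[0,0.01,0,0,0],[0,0,0,0,0],[0,0,0,0,0],[0,0,0,0,0],[0,0,0,0,0],[0,0,0,0,0]],
])

```text
time: 67.15
tool_pos: [0.4444, -0.0997, 0.219]
tool_rot: [2.645, 1.484, -0.493]
contact_force: [0.5, -0.2, 0.6]
opening: 0.0459
```

```bash
python3 - <<'E'
from h import *
st()
crop('scene','s34',170,130,390,260,3.6);t=crop('top','t34',205,115,285,225,5.4);crop('top','t34b',190,110,400,270,3.7,t)
E
```

```text
t 67.15 tcp [ 0.4444 -0.0997  0.219 ] rot [ 2.645  1.484 -0.493] F [ 0.5 -0.2  0.6] open 0.0459 q [-0.382  0.147  1.743 -0.01   1.166  1.188]
```

View pics/s34.png

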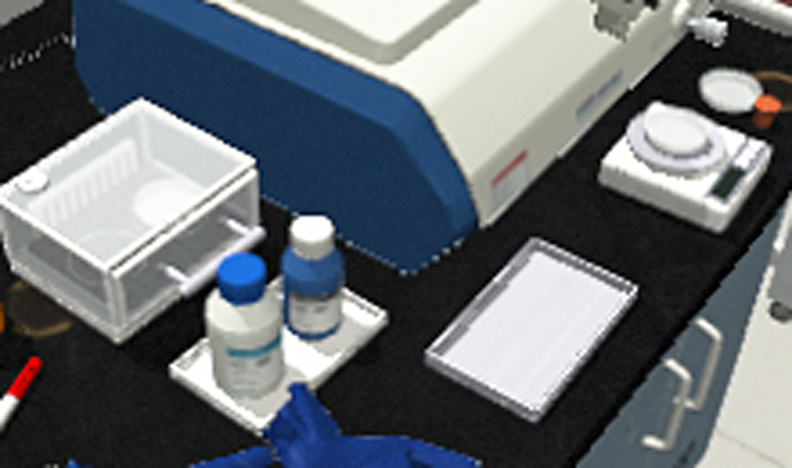

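View pics/t34.png

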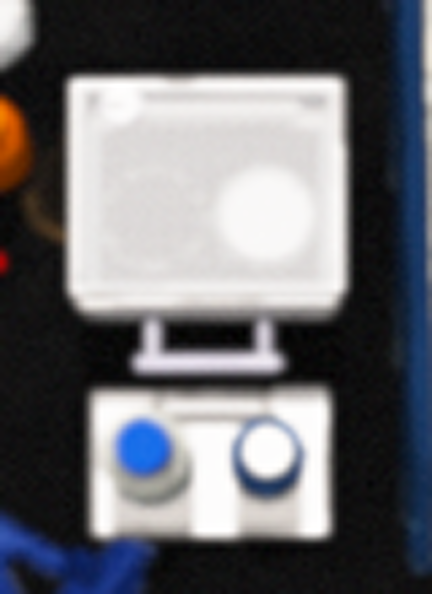

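View pics/t34b.png

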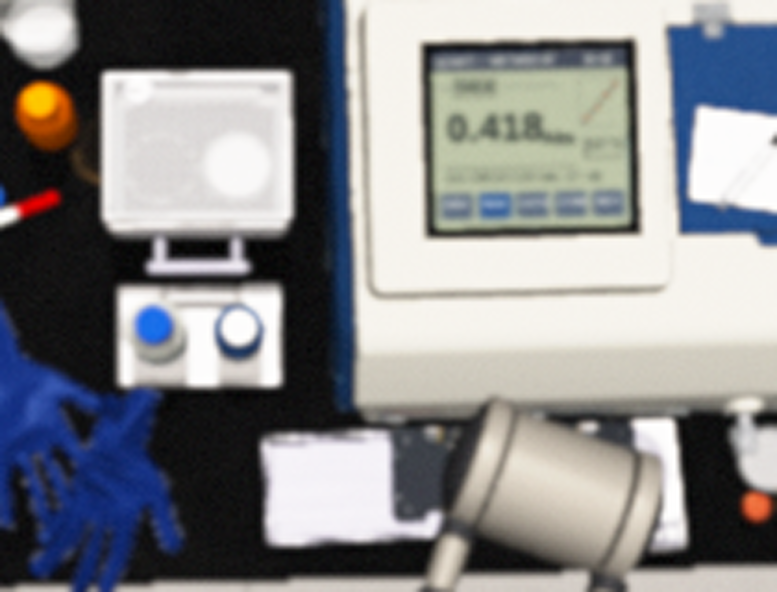

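```bash
python3 -c "
from cell import robot
print(robot.hand_in(), robot.observe()['time'])"
```

```text
the job is handed in; nothing more can be done
the job is handed in; nothing more can be done
```

I finished the swap and handed the job in at about 67 s of the 150 s allowed. No verdict is reported.

**What I did:** I moved both bottles to the side tray and opened the drawer about 0.13 m. I put the weighed dish on the free place and the other dish on the pan. Then I pushed the drawer shut against its stop and returned both bottles to the white tray.

**Last checks:**
- **Drawer:** in the final top picture the handle is within about 1 mm of its starting position.
- **Dishes:** the weighed dish lies about 1 mm from the ring's place. The other dish was about 3 mm or less from the pan's middle when checked after placing.
- **Bottles:** both stand upright, with caps about 2 mm from where they began.
- **Robot:** the arm is raised clear, and the force on it reads about zero.

**What disagreed or failed:**
- **Height reading:** the real fingertips are about 20–24 mm higher than the reported tool height. The first close on the white cap and the first close on the dish both missed above the object because of this. I regripped lower each time and corrected every later move.
- **Tool tilt:** the tool drifted up to about 0.11 rad off vertical over the many moves. Each dish was let go slightly tilted, by up to roughly 0.1 rad, but both look flat in the pictures. Pushing against the drawer stop removed most of that drift.

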